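# Hang the guide plate level on the changeover stand

## Task

Take the L-shaped guide plate that stands in the rack's slot on the robot's side and hang it on the stand's pin by the one hole of the five that lets it hang level, slid back against the pin's collar, arm uppermost. The pin's height has been left at an unknown setting, so find it by eye or touch, and touch the stand only gently: neither hand nor plate may press it hard. Leave the other plate and everything around as they are, and let go so that the plate hangs still.

Things in the scene. Friction and masses are not known exactly. Their poses are not given: they have to be found in the camera images.
- guide_short: Loose L-shaped aluminium guide plate standing on a short steel foot (60 long). z up, y along the arm from the leg end to the free end, x through the 5 mm thickness; origin: centre of the foot's underside. In mm: arm y -49.3 to 130.7, z 108 to 178, 0.165 kg; leg under it, y -49.3 to -9.3, z 18 to 108, 0.049 kg; foot y +-30, x +-12, z 0 to 18, 0.203 kg. Each part solid and even.
- guide_long: Loose L-shaped aluminium guide plate standing on a long steel foot (90 long). z up, y along the arm from the leg end to the free end, x through the 5 mm thickness; origin: centre of the foot's underside. In mm: arm y -5.9 to 174.1, z 108 to 178, 0.165 kg; leg under it, y -5.9 to 34.1, z 18 to 108, 0.049 kg; foot y +-45, x +-12, z 0 to 18, 0.304 kg. Each part solid and even.
- guide_short_h1 (a point): guide_short: centre (y -15.3 mm) of the hole next to the leg end. Five alike 11 mm round holes go through the arm along x, in a row 28 mm apart, 52 mm below the arm's top edge (z 126). The plate can be pinched by that top edge, across its thickness. Its mass may differ by 20 % from that stated, all parts alike.
- guide_short_h2 (a point): guide_short: centre (y 12.7 mm) of the second hole from the leg end.
- guide_short_h3 (a point): guide_short: centre (y 40.7 mm) of the middle hole.
- guide_short_h4 (a point): guide_short: centre (y 68.7 mm) of the fourth hole from the leg end.
- guide_short_h5 (a point): guide_short: centre (y 96.7 mm) of the hole nearest the arm's free end.
- guide_long_h1 (a point): guide_long: centre (y 28.1 mm) of the hole next to the leg end. Five alike 11 mm round holes go through the arm along x, in a row 28 mm apart, 52 mm below the arm's top edge (z 126). The plate can be pinched by that top edge, across its thickness. Its mass may differ by 20 % from that stated, all parts alike.
- guide_long_h2 (a point): guide_long: centre (y 56.1 mm) of the second hole from the leg end.
- guide_long_h3 (a point): guide_long: centre (y 84.1 mm) of the middle hole.
- guide_long_h4 (a point): guide_long: centre (y 112.1 mm) of the fourth hole from the leg end.
- guide_long_h5 (a point): guide_long: centre (y 140.1 mm) of the hole nearest the arm's free end.
- rack: Fixed low rack, base 150 (x) x 170 (y) x 8 mm high, with two straight slots along its y, 90 mm apart, each 28 wide and 138 long inside, walls 6 thick up to z 30. Origin: centre of the underside. A guide plate stands in each slot on the base top (z 8), its arm along the rack's y.
- near_slot (a point): Middle of the floor of the slot on the robot's side (rack x -45, z 8 mm). The plate in this slot is the one to hang.
- far_slot (a point): Middle of the floor of the other slot (rack x +45, z 8 mm). The plate in it stays there.
- stand: Fixed steel hanging stand. Origin on the table under the post's axis, z up; the pin points to its -x, roughly towards the robot. Base plate 10 mm thick, x -20 to 110, y +-55. Post: tube of 24 diameter to z 135 with a 32 mm clamp ring at z 118 to 136; out of it a 16 mm rod carries a head block 26 (x) x 22 (y) x 22 mm high.
- pin_foot (a point): Point on the table right under the face of the pin's collar (stand x -30 mm, y 0, z 0). Collar: 18 mm diameter, head block to x -30. Level round pin: 8 mm diameter from there to x -72, then a cone to a blunt tip of 5 mm at x -80. Pin, collar and head block share one axis, clamped anywhere from z 170 to 190 mm (not measured: see or feel it). Rigid; over 20 N on the stand does harm.
- wipe_bottle: White bottle, 64 mm diameter, 150 high, loose; origin at the centre of its underside. Leave alone.
- parts_bin: Grey open bin 80 x 120 x 50 mm high, loose; origin at the centre of its underside. Leave alone.
- screwdriver: Screwdriver with a black handle, lying loose; its x is its length. Leave alone.
- steel_cup: Steel cup, 70 mm diameter, 70 high, loose; origin at the centre of its underside. Leave alone.
Not all that is in view belongs to the job. What is shaped like the rack but blue is not meant.

How it is judged:
On the way:
1. the plate of the near slot is lifted clear of the rack (((horizontal distance between guide_long and far_slot below 0.03 m and height (world z) of guide_short above 0.04 m and contact force between guide_short and rack below 0.1 N) or (horizontal distance between guide_short and far_slot below 0.03 m and height (world z) of guide_long above 0.04 m and contact force between guide_long and rack below 0.1 N))), for 0.2 s.
At the end, for the whole second after the job is handed in: The near slot's plate, let go, hangs by its balancing hole all but still, arm up, level to 0.10 rad; that hole within 6 mm sideways of the pin, 160-190 mm high, plate 26-40 mm before the post's axis, square to 0.2 rad, borne by the stand. The other plate is in the far slot, moved < 15 mm (((horizontal distance between guide_long and far_slot below 0.03 m and distance of guide_long from where it was at the start of the episode below 0.015 m and y of guide_short_h2 in the frame of stand between -0.006 and 0.006 m and x of guide_short_h2 in the frame of stand between -0.04 and -0.026 m and height (world z) of guide_short_h2 between 0.16 and 0.19 m and angle between guide_short's own z axis and vertical below 0.1 rad and angle between the x axis of guide_short and the x axis of stand, either way round below 0.2 rad and contact force between guide_short and stand above 1 N and linear speed of guide_short below 0.05 m/s and angular speed of guide_short below 0.4 rad/s) or (horizontal distance between guide_short and far_slot below 0.03 m and distance of guide_short from where it was at the start of the episode below 0.015 m and y of guide_long_h1 in the frame of stand between -0.006 and 0.006 m and x of guide_long_h1 in the frame of stand between -0.04 and -0.026 m and height (world z) of guide_long_h1 between 0.16 and 0.19 m and angle between guide_long's own z axis and vertical below 0.1 rad and angle between the x axis of guide_long and the x axis of stand, either way round below 0.2 rad and contact force between guide_long and stand above 1 N and linear speed of guide_long below 0.05 m/s and angular speed of guide_long below 0.4 rad/s))); the robot touches nothing.
It fails at once if a plate pressed or knocked on the stand with more than 20 N (contact force between any of guide_short, guide_long and stand above 20 N).
It fails at once if the robot pressing on the stand with more than 20 N (contact force between any of the fingers, the arm and stand above 20 N).
It fails at once if the plate of the far slot moved by more than 15 mm ((horizontal distance between guide_long and far_slot below 0.03 m and distance of guide_long from where it was at the start of the episode above 0.015 m) or (horizontal distance between guide_short and far_slot below 0.03 m and distance of guide_short from where it was at the start of the episode above 0.015 m)).
It fails at once if both plates out of the far slot (not (horizontal distance between guide_long and far_slot below 0.03 m) and not (horizontal distance between guide_short and far_slot below 0.03 m)).
It fails at once if a bystander moved by more than 20 mm (distance of any of wipe_bottle, parts_bin, screwdriver, steel_cup from where it was at the start of the episode above 0.02 m).
It also fails if it takes over 72 s, if anything falls off the work surface, if the arm or the gripper's body presses on something with over 40 N, if the wrist force passes 120 N, or if a joint passes its speed limit or range.

## Robot

A 6-joint arm with a two-finger parallel gripper is mounted at the origin on the work surface. World frame = base frame: x ahead of the robot, y to its left, z up, the work surface at z = 0. Lengths are in m, angles in rad, forces in N, time in s.
With the tool pointing down it reaches from about 0.425 to 0.95 m from the base axis. Payload 3.5 kg.
Tool frame: the origin (TCP) lies at the very end of the fingers, on their centre line; the grasp point (between the pads) lies 19 mm behind it; z points along the fingers, y is the direction in which the jaws open and shut (so a half turn about z gives the same grasp; the last joint's range is limited). The gripper opens to 85 mm and grips with 20 to 120 N. Pads are 22 mm wide; open, the fingers measure 114 mm over their backs; the gripper's body (76 mm by 85 mm) begins 54 mm behind the grasp point. The pads swing forward as they close: fully open they stand 13 mm farther back than shut.
Start: joints at [-1.317, 0.286, 1.577, -0, 1.279, -0.15], TCP at [0.265, -0.621, 0.206] pointing down, gripper open.
Joint ranges: [-2.77, 2.77], [-0.9, 2.22], [0.21, 2.48], [-1.53, 4.67], [0.24, 2.81], [-2.84, 2.84]. Speed limits (rad/s): [2.79, 2.79, 3.14, 3.14, 3.14, 3.14].

## Interface

Orientations are given as a unit quaternion [x, y, z, w].
In Python, from plant import get_state, read_camera, get_calibration, ticket, search_frame, cut_out, pinpoint gives the robot as it stands.
- The arm moves only by the tool move_arm, never from a script. Its argument "plan" is a list that holds one entry, the list of rows, each a list of 7 numbers: the turn, a rotation vector about the tool's x, y, z in degrees, then the shift along the tool's x, y, z in m, then the finger opening in m, from 0 to 0.0854. In form: [[[ax, ay, az, x, y, z, hand], ...]]. A call has exactly 5 rows; each row is the pose to reach, as a shift and turn from the pose measured when the call began, along the tool's axes at that moment; what a row does not reach only later rows make up. A row lasts 1/8 s, in which the tool goes at most 62.5 mm and 10.7 degrees, less where a joint would pass 70% of its speed; a pose out of reach is approached as far as the arm can. A call with a gripper value outside its range is refused whole. The fingers move at their own pace and stop on an object; "force" is the grip in N (left out, the last holds). Time passes only in rows, so rows that repeat a pose let the fingers close, or fill a call up. It gives the time, the measured TCP pose, the force and the opening at its end, in the units of the state.
- get_state(): the state, without advancing time (a new reading comes with each control period).
- read_camera(name): name is "scene" or "top"; returns the picture (420x560x3 uint8, red, green, blue); there is no depth.
- get_calibration(name): a dict with "mtx" (3x3 intrinsics, pixels), "extrinsics" (4x4, takes a point from camera to world coordinates). Camera axes: x right, y up, looking along -z (the intrinsics and any distortion apply to the point x, -y, -z); pixel columns grow to the right and rows downward; lengths in m; the calibration is good to about 2 mm. A picture is of the moment at which its call begins. get_calibration takes no time and is no camera call.
- ticket.sign_off(): hands the job in, once; it reports no verdict.
Trained networks look in the newest picture that a camera, given by its name, has taken for a name from the list of things; names that differ only in an ending like _2 or _b are one class to them, and where a whole thing is asked for, a point or a joint stands for the part that bears it (a point fixed in the world has none). Each returns a list of dicts, best first, with "p" (0 to 1); they miss things now and then, are a little off and sometimes report something else, mostly with a low value. They report only what shows in the picture. A call takes as long as a camera call. They do not tell look-alikes from the thing itself.
- search_frame(camera, query): "centre" ([column, row] in pixels, amid what is visible of it).
- cut_out(camera, query): "pixels" (420x560 bool, what is visible of it) and "centre" ([column, row] in pixels, amid what is visible of it).
- pinpoint(camera, query): "centre" ([column, row] in pixels: a listed point, or the origin of a listed thing).
The state is a dict: "time": time; "qpos": joint angles; "dq": joint speeds; "joint_efforts": joint torques, N m; "eef_pos": TCP position; "tcp_rot": TCP orientation; "contact_force": force on the tool from outside, world axes, zero at the start; "wrist_torque": the same for the moment, N m; "opening": opening from 0.0 (shut) to 1.0 (fully open).
Only numpy, scipy, OpenCV 4.12 (cv2) and the standard library are available. Lean on these libraries where they do the work, as an engineer would, in place of code of your own. Each camera call takes 0.05 s, during which the arm holds its last target.

## Working session

There is one attempt and no reset: what is moved stays moved. The work goes in short steps, Python scripts to look and compute and a tool call to move; the robot and the scene stay as the last step left them, time stands still between calls to the robot, and variables do not carry over. Pictures are saved under pics/ and viewed, and the job is handed in when it is done.

Besides the shell and the picture viewer there is one more tool, called after "Call:" by a JSON object that holds its "method" and its "body". move_arm: Moves the arm, as the interface text tells. Its arguments: {"type":"object","properties":{"plan":{"type":"array","items":{"type":"array","items":{"type":"array","items":{"type":"number"}}}},"force":{"type":"number"}},"required":["plan"]}

```bash
ls; mkdir -p pics
python3 - <<'E'
from plant import *
import cv2
print(get_state())
for n in("scene","top"):
    im=read_camera(n); cv2.imwrite(f"pics/{n}0.png",im[:,:,::-1]); c=get_calibration(n); print(n,c)
E
```

```text
pics
{'time': 0.0, 'qpos': array([-1.31702819e+00,  2.87185783e-01,  1.57818695e+00, -1.51903814e-05,
        1.27862122e+00, -1.50026267e-01]), 'dq': array([ 0.00066248, -0.00190706, -0.00073925, -0.00101261, -0.00056394,
        0.00040565]), 'joint_efforts': array([-1.59796687e-04, -4.05984449e+01, -2.92623067e+01, -1.77728843e-04,
        5.91257049e-03,  2.75559309e-07]), 'eef_pos': array([ 0.26503675, -0.61999807,  0.20412847]), 'tcp_rot': array([ 9.79686751e-01,  2.00530366e-01, -6.95117917e-05, -1.19865783e-03]), 'contact_force': array([-0.17281158, -0.29608119, -0.08198714]), 'wrist_torque': array([-0.00020387, -0.00999217, -0.00474354]), 'opening': 0.9998062720838176}
scene {'mtx': array([[444.8391531 ,   0.        , 280.73130051],
       [  0.        , 444.8391531 , 210.64140604],
       [  0.        ,   0.        ,   1.        ]]), 'extrinsics': array([[-0.86658347, -0.32873994,  0.37545059,  0.99830548],
       [ 0.49901308, -0.57742309,  0.64619541,  0.74463449],
       [ 0.0043636 ,  0.74733702,  0.66443084,  0.85204518],
       [ 0.        ,  0.        ,  0.        ,  1.        ]])}
top {'mtx': array([[538.40757793,   0.        , 278.63629382],
       [  0.        , 538.40757793, 203.95028242],
       [  0.        ,   0.        ,   1.        ]]), 'extrinsics': array([[-0.09080032,  0.97572716, -0.1992782 ,  0.23905461],
       [-0.99584415, -0.09037867,  0.01123079, -0.01005771],
       [-0.00705231,  0.19946979,  0.9798786 ,  1.64384394],
       [ 0.        ,  0.        ,  0.        ,  1.        ]])}
```

View pics/scene0.png

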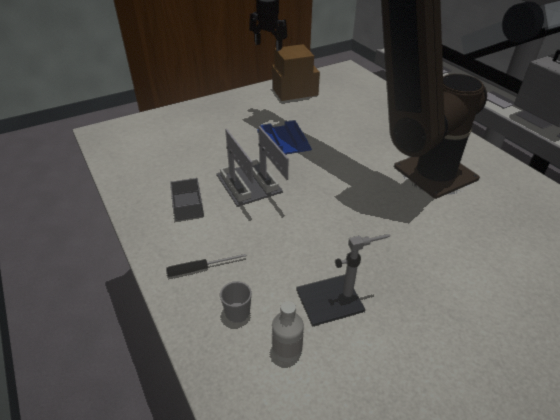

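View pics/top0.png

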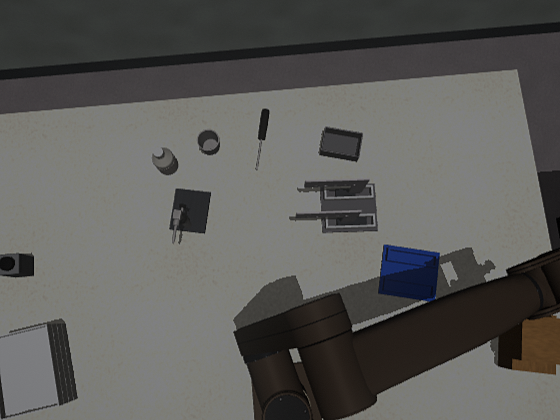

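The top view shows the grey rack at about (348,205), the blue look-alike at (410,272) and the stand at (188,212). The scene view shows the rack at (250,180) and the stand at (345,280). The near slot is the lower one in the top picture. Next I'll enlarge the crops and query the networks.

```bash
cat > h.py <<'E'
from plant import *
import numpy as np, cv2
def cal(n):
    c=get_calibration(n); return c['mtx'],c['extrinsics']
def proj(n,P):
    K,T=cal(n); P=np.atleast_2d(P); q=(P-T[:3,3])@T[:3,:3]; q=q*[1,-1,-1]; u=q@K.T; return u[:,:2]/u[:,2:]
def ray(n,uv):
    K,T=cal(n); d=np.linalg.inv(K)@[uv[0],uv[1],1]; d=T[:3,:3]@(d*[1,-1,-1]); return T[:3,3],d/np.linalg.norm(d)
def atz(n,uv,z):
    o,d=ray(n,uv); return o+d*(z-o[2])/d[2]
def tri(uv1,uv2,n1="scene",n2="top"):
    o1,d1=ray(n1,uv1);o2,d2=ray(n2,uv2)
    A=np.c_[d1,-d2]; s=np.linalg.lstsq(A,o2-o1,rcond=None)[0]
    a=o1+d1*s[0];b=o2+d2*s[1]; return (a+b)/2,np.linalg.norm(a-b)
def crop(im,x0,y0,x1,y1,f,name):
    cv2.imwrite(name,cv2.resize(im[y0:y1,x0:x1,::-1],None,fx=f,fy=f,interpolation=cv2.INTER_CUBIC))
E
python3 - <<'E'
from h import *
np.set_printoptions(precision=4,suppress=True)
a=read_camera("scene");b=read_camera("top")
crop(a,205,110,325,220,6,"pics/sr.png");crop(b,280,165,390,245,7,"pics/tr.png")
crop(a,290,220,400,330,5,"pics/ss.png");crop(b,150,170,230,250,7,"pics/ts.png")
for q in ["rack","near_slot","far_slot","guide_short","guide_long","guide_short_h2","guide_long_h1","stand","pin_foot"]:
    r={n:pinpoint(n,q)[:3] for n in("scene","top")}
    print(q,{n:[(np.round(x['centre'],1).tolist(),round(x['p'],2)) for x in v] for n,v in r.items()})
    if r['scene'] and r['top']: print('  ',*tri(r['scene'][0]['centre'],r['top'][0]['centre']))
print(get_state()['time'])
E
```

```text
rack {'scene': [([284.4, 140.0], 0.75), ([249.0, 182.1], 0.64)], 'top': [([351.9, 222.7], 0.74), ([346.6, 207.3], 0.61), ([411.9, 270.9], 0.55)]}
   [ 0.4535 -0.2137  0.1528] 0.04101832649609062
near_slot {'scene': [([264.5, 178.5], 0.79), ([293.4, 138.7], 0.57)], 'top': [([347.5, 224.5], 0.85), ([406.3, 287.1], 0.76)]}
   [ 0.4885 -0.2342  0.0055] 0.0003830185587024418
far_slot {'scene': [([270.5, 143.2], 0.94), ([234.4, 186.6], 0.74)], 'top': [([350.6, 187.7], 0.91), ([411.7, 258.6], 0.89), ([211.8, 144.7], 0.49)]}
   [ 0.5292 -0.2032  0.1811] 0.08581054176796947
guide_short {'scene': [([238.0, 186.5], 0.91)], 'top': [([344.0, 193.0], 0.66), ([341.0, 144.7], 0.65)]}
   [ 0.5839 -0.232   0.0137] 0.0057872009594965084
guide_long {'scene': [([259.3, 177.7], 0.8)], 'top': [([350.5, 218.6], 0.96)]}
   [ 0.5039 -0.2439  0.0086] 0.0036359167184576383
guide_short_h2 {'scene': [([231.9, 149.0], 0.98), ([243.5, 162.5], 0.97), ([238.0, 162.5], 0.86)], 'top': [([335.5, 184.0], 0.92), ([326.9, 187.7], 0.71), ([355.9, 183.3], 0.68)]}
   [ 0.5924 -0.1985  0.1666] 0.024056648585557453
guide_long_h1 {'scene': [([276.6, 166.7], 0.98), ([269.6, 152.5], 0.93), ([279.0, 168.0], 0.87)], 'top': [([319.6, 217.3], 0.97), ([307.5, 218.1], 0.96), ([337.5, 218.5], 0.93)]}
   [ 0.4993 -0.141   0.1139] 0.002240952880153006
stand {'scene': [([349.6, 292.0], 0.94), ([262.7, 146.1], 0.28)], 'top': [([210.8, 144.4], 0.68), ([189.1, 224.8], 0.65), ([316.5, 218.1], 0.39)]}
   [0.6642 0.2405 0.1482] 0.22629397953207722
pin_foot {'scene': [([357.5, 291.9], 0.83), ([262.0, 178.5], 0.33), ([274.9, 154.9], 0.32)], 'top': [([189.8, 234.6], 0.72), ([352.7, 185.4], 0.17)]}
   [ 0.5017  0.2554 -0.0058] 0.0051993842205845355
1.1
```

View pics/sr.png

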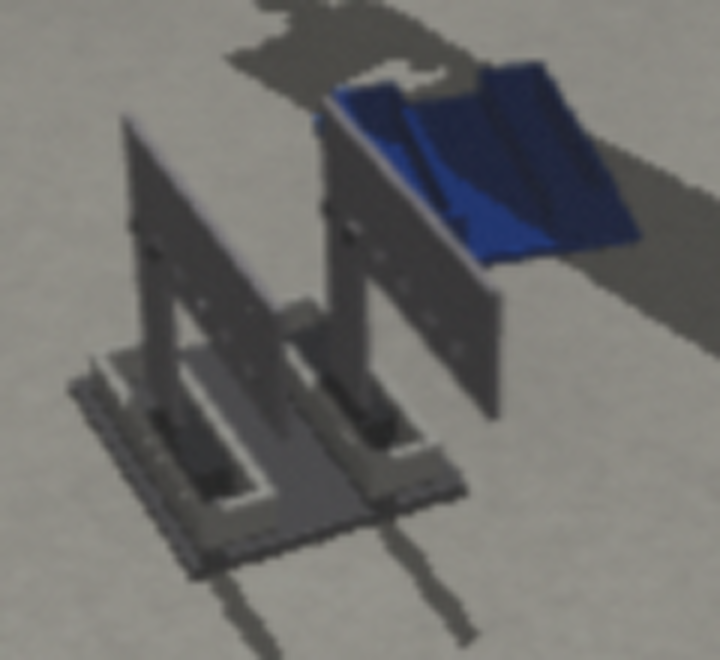

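View pics/tr.png

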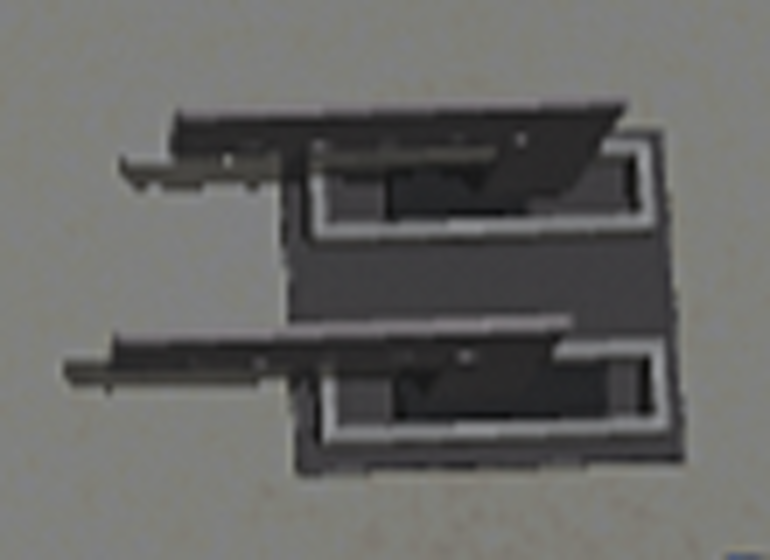

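View pics/ss.png

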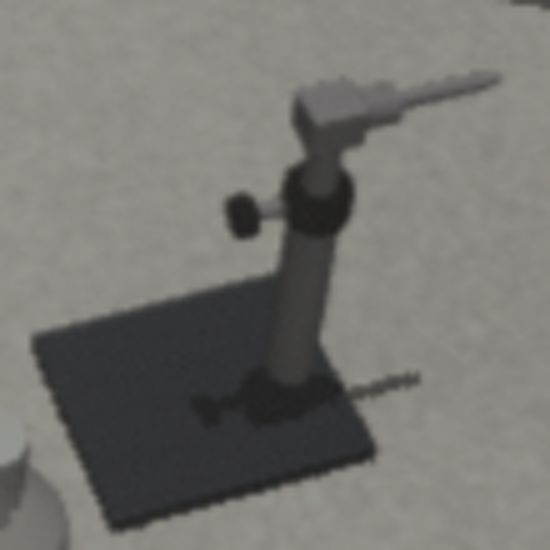

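View pics/ts.png

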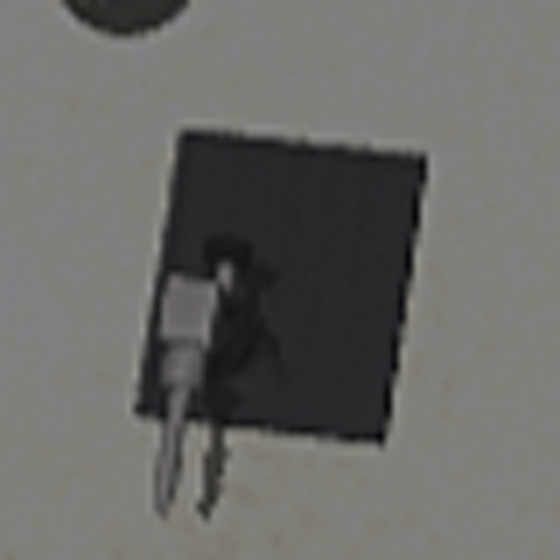

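```bash
cat > fit.py <<'E'
from h import *
from scipy.optimize import least_squares
np.set_printoptions(precision=4,suppress=True)
def cp(L,x0,y0,f): return [(n,p,((u+.5)/f-.5+x0,(v+.5)/f-.5+y0)) for n,p,(u,v) in L]
def tf(P,pose):
    x,y,w=pose[:3]; c,s=np.cos(w),np.sin(w); P=np.atleast_2d(P)/1000.
    return np.c_[x+c*P[:,0]-s*P[:,1],y+s*P[:,0]+c*P[:,1],P[:,2]]
def fit(obs,x0,zfun):
    def r(p):
        return np.concatenate([(proj(n,tf([zfun(P,p)],p))[0]-uv) for n,P,uv in obs])
    s=least_squares(r,x0,x_scale=.01,loss='soft_l1'); return s.x,r(s.x).reshape(-1,2)
E
python3 - <<'E'
from fit import *
S="scene";T="top"
o=cp([(S,(0,-5.9,186),(326,97)),(S,(0,174.1,186),(498,290)),(S,(0,174.1,116),(493,418))],205,110,6)+\
  cp([(T,(0,-5.9,186),(572,321)),(T,(-2.5,174.1,186),(115,340)),(T,(-2.5,174.1,116),(117,365))],280,165,7)
p,r=fit(o,[.5,-.24,0],lambda P,p:P); print("plate",p,"\n",r)
o=cp([(S,(-75,-85,8),(305,300)) if 0 else (S,(-75,85,8),(467,490)),(S,(75,85,4),(195,573)),(S,(75,-85,8),(72,385))],205,110,6)+\
  cp([(T,(-75,85,4),(300,472)),(T,(-75,-85,4),(684,460)),(T,(75,-85,8),(662,132))],280,165,7)
p,r=fit(o,[.54,-.24,0],lambda P,p:P); print("rack",p,"near slot",tf([(-45,0,8)],p),"\n",r)
o=cp([(S,(110,-55,10),(35,338)),(S,(-20,-55,10),(280,270)),(S,(-20,55,5),(375,450)),(S,(110,55,5),(112,524)),(S,(-80,0,-1),(499,77))],290,220,5)+\
  cp([(T,(110,55,10),(182,130)),(T,(110,-55,10),(427,155)),(T,(-20,-55,5),(383,443)),(T,(-20,55,5),(137,412)),(T,(-80,0,-1),(163,516))],150,170,7)
p,r=fit(o,[.53,.25,0,.18],lambda P,p:(P[0],P[1],p[3]*1000) if P[2]<0 else P); print("stand",p,"tip",tf([(-80,0,p[3]*1000)],p),"\n",r)
E
```

```text
plate [ 0.4954 -0.2463 -0.0637] 
 [[-0.5706  0.0538]
 [-0.8747  0.4364]
 [-0.3858  0.4905]
 [ 0.2323  0.4837]
 [ 0.1883  0.499 ]
 [-0.7024  1.3471]]
rack [ 0.5404 -0.2423 -0.0581] near slot [[ 0.4955 -0.2397  0.008 ]] 
 [[ 0.2143 -0.9084]
 [-0.5937  0.7621]
 [-0.7531 -0.5998]
 [-0.5086  0.6988]
 [-0.0744  0.5568]
 [-0.0444 -0.3215]]
stand [ 0.532   0.256  -0.2089  0.1777] tip [[0.4537 0.2726 0.1777]] 
 [[-1.2232 -0.7544]
 [-0.3477  0.0732]
 [ 0.1867  0.7203]
 [-0.2612  0.7825]
 [-0.2116 -0.0322]
 [-0.0657  0.0406]
 [-0.1884  0.4617]
 [ 0.2795  0.6408]
 [ 0.1205  0.9438]
 [-0.2343  0.2501]]
```

```bash
cat > go.py <<'E'
from h import *
from scipy.spatial.transform import Rotation as R
np.set_printoptions(precision=4,suppress=True)
def rel(pos,yaw_deg):
    "tool down, tool x at yaw_deg in world"
    s=get_state(); R0=R.from_quat(s['tcp_rot']); a=np.radians(yaw_deg)
    x=np.array([np.cos(a),np.sin(a),0]); z=np.array([0,0,-1.]); y=np.cross(z,x)
    Rt=R.from_matrix(np.c_[x,y,z])
    d=R0.inv().apply(np.array(pos)-s['eef_pos']); rv=(R0.inv()*Rt).as_rotvec(degrees=True)
    print("t",round(s['time'],3),"pos",s['eef_pos'],"F",s['contact_force'],"M",s['wrist_torque'],"open",round(s['opening'],3),"toolx_yaw",np.degrees(np.arctan2(*R0.as_matrix()[[1,0],0])))
    print("turn",rv,"shift",d)
E
python3 - <<'E'
from go import *
from h import atz
print(atz("top",(530,345),.1))
rel([.265,-.62,.32],86.4); rel([.497,-.218,.28],86.4)
E
```

```text
[ 0.0918 -0.6847  0.1   ]
t 1.1 pos [ 0.2652 -0.6207  0.2055] F [-0.7071 -0.2182  0.5841] M [-0.0086  0.0036  0.0159] open 0.999 toolx_yaw 23.13780749526911
turn [ -0.0038  -0.0022 -63.2622] shift [ 0.     -0.0007 -0.1145]
t 1.1 pos [ 0.2652 -0.6207  0.2055] F [-0.7071 -0.2182  0.5841] M [-0.0086  0.0036  0.0159] open 0.999 toolx_yaw 23.13780749526911
turn [ -0.0038  -0.0022 -63.2622] shift [ 0.3713 -0.2792 -0.0745]
```

Call:
{"method": "move_arm", "body": {"plan": [[[0, 0, -10, 0, 0, -0.06, 0.07], [0, 0, -20, 0.03, -0.02, -0.09, 0.07], [0, 0, -30, 0.08, -0.06, -0.09, 0.07], [0, 0, -40, 0.13, -0.095, -0.09, 0.07], [0, 0, -50, 0.175, -0.13, -0.09, 0.07]]]}}

```text
time: 1.72
eef_pos: [0.3759, -0.4306, 0.2958]
tcp_rot: [0.801, 0.598, 0.0, 0.0]
contact_force: [0.5, -0.9, -0.7]
opening: 0.82
```

Run:
```python
from go import *
rel([.497,-.218,.26],86.4)
```

```text
t 1.725 pos [ 0.3759 -0.4306  0.2958] F [ 0.5113 -0.8671 -0.7352] M [-0.0399  0.0388 -0.0246] open 0.82 toolx_yaw 73.45870129188083
turn [  0.0408   0.0182 -12.9413] shift [0.2383 0.0555 0.0358]
```

Call:
{"method": "move_arm", "body": {"plan": [[[0, 0, -5, 0.05, 0.012, 0, 0.06], [0, 0, -10, 0.105, 0.025, 0, 0.06], [0, 0, -12.9, 0.16, 0.037, 0.01, 0.06], [0, 0, -12.9, 0.21, 0.05, 0.025, 0.06], [0, 0, -12.9, 0.238, 0.0555, 0.036, 0.06]]]}}

```text
time: 2.35
eef_pos: [0.4977, -0.2159, 0.2594]
tcp_rot: [0.728, 0.685, 0.0, 0.0]
contact_force: [-0.1, 0.5, -0.1]
opening: 0.702
```

Run:
```python
from go import *
a=read_camera("scene");b=read_camera("top")
crop(a,205,40,335,220,4,"pics/sr1.png");crop(b,270,150,400,250,6,"pics/tr1.png")
rel([.497,-.218,.158],86.4)
```

```text
t 2.45 pos [ 0.4972 -0.2153  0.2582] F [-0.3842 -0.6974  0.8972] M [0.0035 0.0313 0.0169] open 0.704 toolx_yaw 86.59079011493898
turn [-0.0842 -0.0933  0.1909] shift [-0.0028  0.0002  0.1002]
```

View pics/sr1.png

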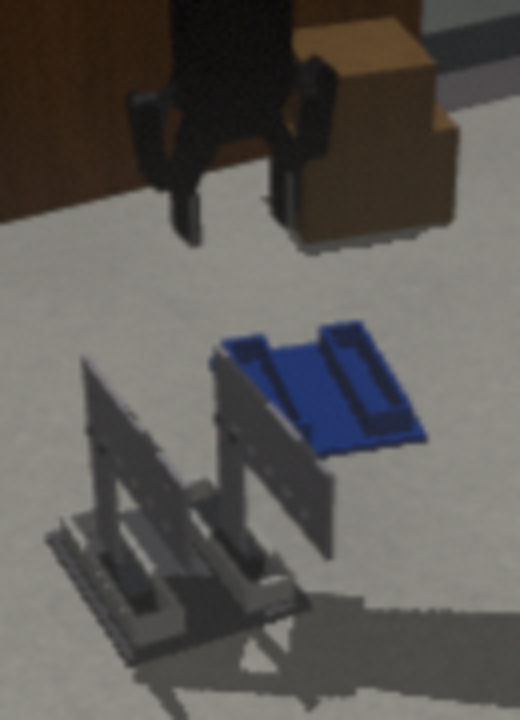

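View pics/tr1.png

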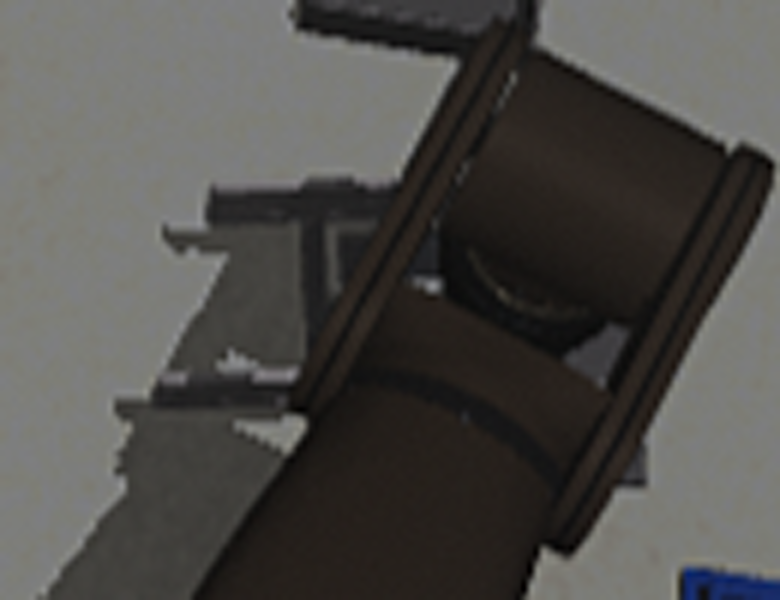

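The gripper is open above the near plate. Its fingertips are at about (195,245) and (290,230) in the scene crop, on either side of the plate's plane. Descending.

Call:
{"method": "move_arm", "body": {"plan": [[[0, 0, 0.2, -0.003, 0, 0.03, 0.06], [0, 0, 0.2, -0.003, 0, 0.06, 0.06], [0, 0, 0.2, -0.003, 0, 0.085, 0.06], [0, 0, 0.2, -0.003, 0, 0.1, 0.06], [0, 0, 0.2, -0.003, 0, 0.1, 0.06]]]}}

```text
time: 3.08
eef_pos: [0.4962, -0.2184, 0.1574]
tcp_rot: [0.729, 0.684, -0.0, -0.002]
contact_force: [-0.1, 0.1, 0.5]
opening: 0.703
```

Run:
```python
from go import *
a=read_camera("scene")
crop(a,205,70,335,220,5,"pics/sr2.png")
print(proj("scene",[[.497,-.218,.158],[.4972,-.218,.186]]))
rel([.497,-.218,.158],86.4)
```

```text
[[263.5968 139.9796]
 [263.3232 131.5188]]
t 3.125 pos [ 0.4969 -0.2187  0.1587] F [ 0.6147 -1.1278  0.2437] M [ 0.0373 -0.0179  0.0142] open 0.702 toolx_yaw 86.36215767891689
turn [-0.0724 -0.0764 -0.0378] shift [0.0007 0.0001 0.0007]
```

View pics/sr2.png

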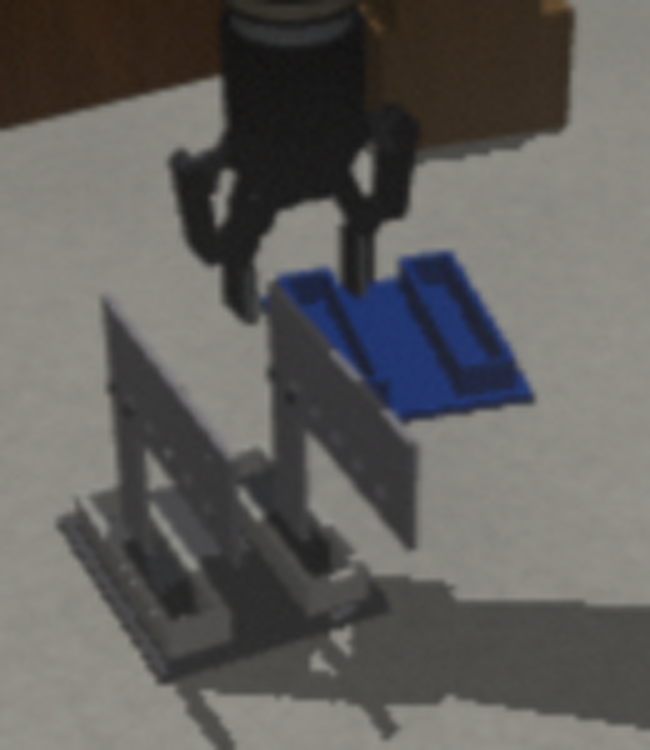

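Run:
```python
from go import *
for z in (.158,.165,.172,.18): print(z,proj("scene",[[.497+.034,-.22,z],[.497-.034,-.216,z]]))
```

```text
0.158 [[252.6858 142.8747]
 [274.3127 137.1363]]
0.165 [[252.5927 140.7698]
 [274.3    135.0483]]
0.172 [[252.4989 138.6492]
 [274.2871 132.945 ]]
0.18 [[252.3909 136.2063]
 [274.2724 130.5224]]
```

Call:
{"method": "move_arm", "body": {"plan": [[[0, 0, 0, 0.0005, 0, 0.0005, 0.016], [0, 0, 0, 0.0005, 0, 0.0005, 0.016], [0, 0, 0, 0.0005, 0, 0.0005, 0.016], [0, 0, 0, 0.0005, 0, 0.0005, 0.016], [0, 0, 0, 0.0005, 0, 0.0005, 0.016]]], "force": 40}}

```text
time: 3.75
eef_pos: [0.497, -0.2182, 0.1582]
tcp_rot: [0.729, 0.684, 0.0, -0.001]
contact_force: [0.9, 0.0, -0.1]
opening: 0.189
```

Run:
```python
from go import *
a=read_camera("scene")
crop(a,225,70,325,190,6,"pics/sr3.png")
print((proj("scene",[[.497,-.218,.158],[.4972,-.218,.186]])-[225,70])*6)
rel([.497,-.218,.158],86.4)
```

```text
[[231.5808 419.8779]
 [229.939  369.1131]]
t 3.8 pos [ 0.4969 -0.2182  0.1581] F [ 0.6893 -0.2755 -0.0059] M [-0.0303 -0.0117 -0.0309] open 0.187 toolx_yaw 86.36850330888922
turn [-0.0749 -0.0774 -0.0314] shift [0.0002 0.0001 0.0001]
```

View pics/sr3.png

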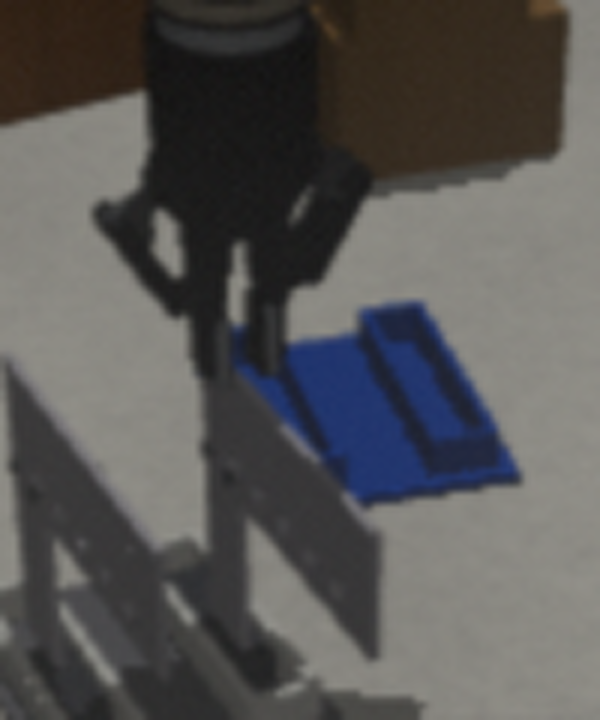

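Run:
```python
from go import *
from scipy.spatial.transform import Rotation as R
print(proj("scene",[[.497+.034,-.217,.258],[.497-.034,-.213,.258]]), proj("scene",[[.497+.034,-.217,.278],[.497-.034,-.213,.278]]))
# horizontal shift hypotheses
t=np.array([225,70])+np.array([241.5,375.5])/6-.4
print(t)
for z in (.158,.163,.17,.18,.19): print(z,atz("scene",t,z))
b=read_camera("top"); crop(b,270,150,400,250,6,"pics/tr3.png")
# initial pic: start TCP
print(proj("scene",[[.265,-.62,.205]]),proj("top",[[.265,-.62,.205]]))
im=cv2.imread("pics/scene0.png")[:,:,::-1]; crop(im,230,0,330,100,6,"pics/g0.png")
```

```text
[[251.7981 111.7323]
 [274.6594 106.2592]] [[251.5047 104.9739]
 [274.6246  99.5694]]
[264.85   132.1833]
0.158 [ 0.474 -0.253  0.158]
0.163 [ 0.4778 -0.2459  0.163 ]
0.17 [ 0.483  -0.2358  0.17  ]
0.18 [ 0.4906 -0.2214  0.18  ]
0.19 [ 0.4982 -0.207   0.19  ]
[[267.1866  57.7485]] [[511.5814 282.166 ]]
```

View pics/g0.png

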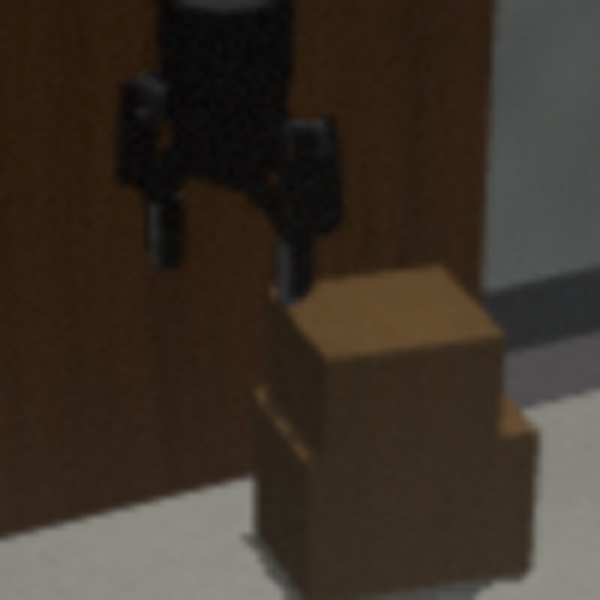

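View pics/tr3.png

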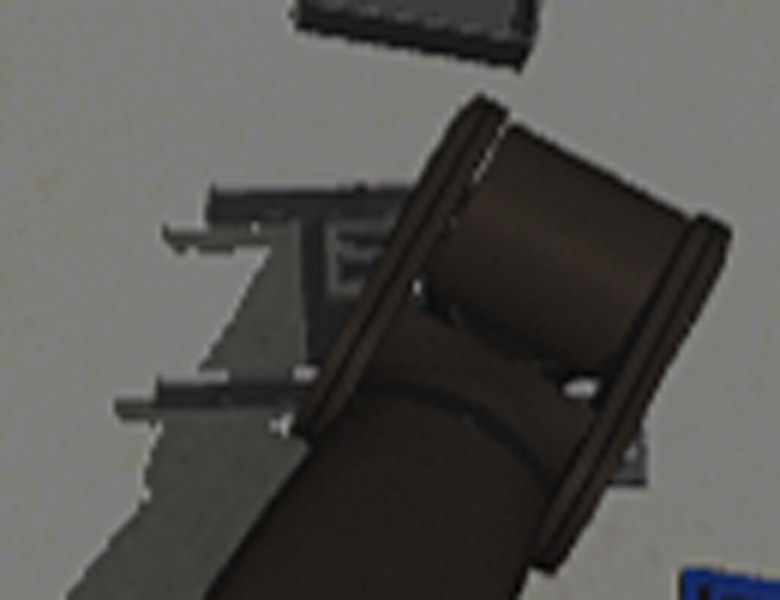

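The fingertips appear about 20 mm higher in the picture than the reported TCP, and the start picture shows the same offset. I'll go 10 mm deeper to be sure of the grip, then close and check.

Call:
{"method": "move_arm", "body": {"plan": [[[0, 0, 0, 0, 0, 0.005, 0.016], [0, 0, 0, 0, 0, 0.01, 0.016], [0, 0, 0, 0, 0, 0.01, 0.0], [0, 0, 0, 0, 0, 0.01, 0.0], [0, 0, 0, 0, 0, 0.01, 0.0]]], "force": 60}}

```text
time: 4.47
eef_pos: [0.4964, -0.2178, 0.1471]
tcp_rot: [0.729, 0.684, -0.0, -0.002]
contact_force: [-0.1, -1.0, -5.1]
opening: 0.032
```

Run:
```python
from go import *
a=read_camera("scene")
crop(a,225,70,325,190,6,"pics/sr4.png")
print((proj("scene",[[.497,-.218,.148],[.4972,-.218,.186]])-[225,70])*6)
rel([.497,-.218,.148],86.4)
```

```text
[[232.0242 437.6891]
 [229.939  369.1131]]
t 4.525 pos [ 0.4964 -0.2178  0.1473] F [-1.0443 -0.8471 -4.6542] M [ 0.0072 -0.087  -0.0448] open 0.038 toolx_yaw 86.36657578737048
turn [-0.1546 -0.1256 -0.0333] shift [-0.0001  0.0006 -0.0007]
```

View pics/sr4.png

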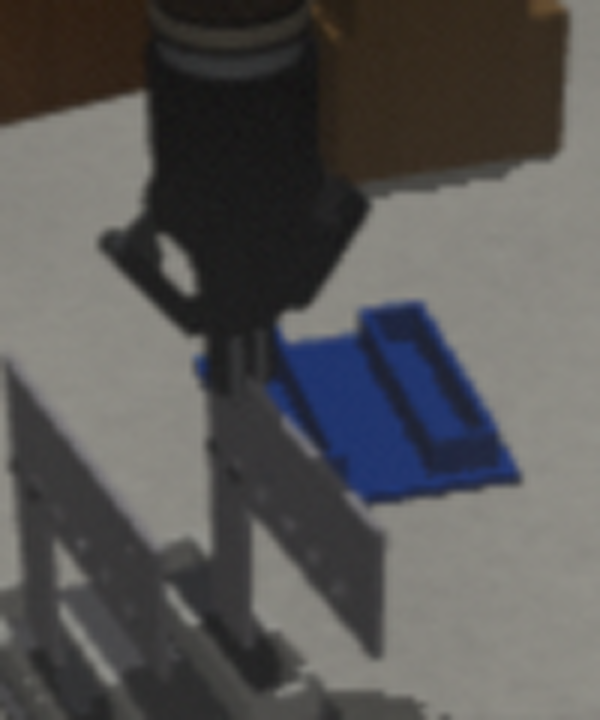

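Call:
{"method": "move_arm", "body": {"plan": [[[0, 0, 0, 0, 0, -0.005, 0.0], [0, 0, 0, 0, 0, -0.01, 0.0], [0, 0, 0, 0, 0, -0.02, 0.0], [0, 0, 0, 0, 0, -0.03, 0.0], [0, 0, 0, 0, 0, -0.03, 0.0]]], "force": 80}}

```text
time: 5.15
eef_pos: [0.4973, -0.2185, 0.1791]
tcp_rot: [0.729, 0.684, 0.0, -0.0]
contact_force: [0.2, -0.3, -5.0]
opening: 0.027
```

Run:
```python
from go import *
a=read_camera("scene")
crop(a,205,60,335,210,5,"pics/sr5.png")
rel([.497,-.218,.20],86.4)
```

```text
t 5.2 pos [ 0.4968 -0.2182  0.1782] F [-0.0405  0.238  -4.5557] M [0.0544 0.0281 0.0103] open 0.03 toolx_yaw 86.36540550370549
turn [-0.0792 -0.077  -0.0345] shift [ 0.0002  0.0001 -0.0218]
```

View pics/sr5.png

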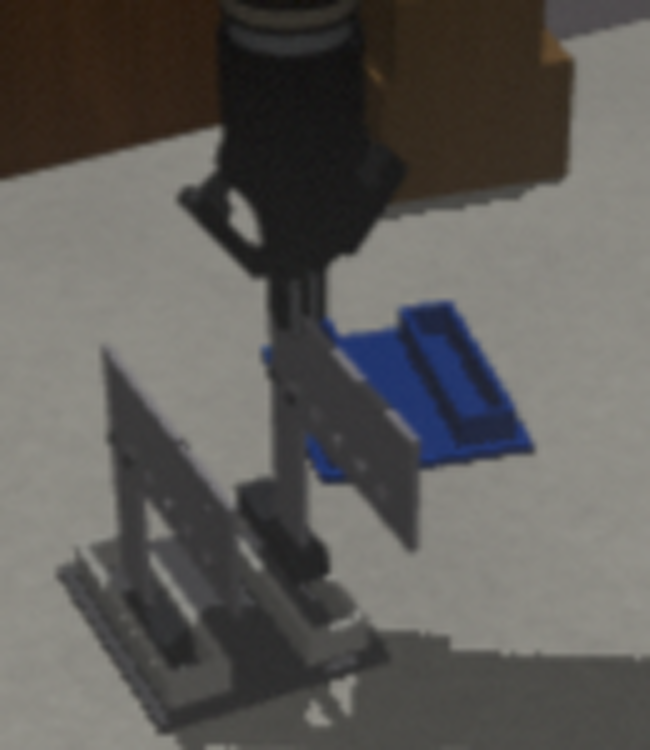

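Run:
```python
from go import *
rel([.42,-.10,.24],78); rel([.385,.285,.24],78)
```

```text
t 5.2 pos [ 0.4968 -0.2182  0.1782] F [-0.0405  0.238  -4.5557] M [0.0544 0.0281 0.0103] open 0.03 toolx_yaw 86.36540550370549
turn [-0.0847 -0.071   8.3655] shift [ 0.1131 -0.0842 -0.0615]
t 5.2 pos [ 0.4968 -0.2182  0.1782] F [-0.0405  0.238  -4.5557] M [0.0544 0.0281 0.0103] open 0.03 toolx_yaw 86.36540550370549
turn [-0.0847 -0.071   8.3655] shift [ 0.4951 -0.1436 -0.0609]
```

Call:
{"method": "move_arm", "body": {"plan": [[[0, 0, 0, 0, 0, -0.03, 0.0], [0, 0, 1, 0.01, -0.01, -0.055, 0.0], [0, 0, 3, 0.035, -0.03, -0.06, 0.0], [0, 0, 5, 0.07, -0.055, -0.06, 0.0], [0, 0, 7, 0.11, -0.08, -0.06, 0.0]]]}}

```text
time: 5.82
eef_pos: [0.423, -0.1024, 0.2381]
tcp_rot: [0.77, 0.638, -0.0, -0.001]
contact_force: [0.5, 0.6, -4.0]
opening: 0.032
```

Run:
```python
from go import *
rel([.385,.285,.24],78)
```

```text
t 5.825 pos [ 0.423  -0.1024  0.2381] F [ 0.538   0.6014 -3.9687] M [ 0.1453 -0.0509  0.0412] open 0.032 toolx_yaw 79.22975503109976
turn [-0.1367 -0.0964  1.2299] shift [ 0.3735 -0.1097 -0.001 ]
```

Call:
{"method": "move_arm", "body": {"plan": [[[0, 0, 0.5, 0.04, -0.015, 0, 0.0], [0, 0, 1.2, 0.085, -0.03, 0, 0.0], [0, 0, 1.2, 0.13, -0.045, 0, 0.0], [0, 0, 1.2, 0.175, -0.06, 0, 0.0], [0, 0, 1.2, 0.22, -0.075, 0, 0.0]]]}}

```text
time: 6.45
eef_pos: [0.3897, 0.1291, 0.2384]
tcp_rot: [0.777, 0.629, -0.0, -0.001]
contact_force: [-0.5, -0.1, -4.5]
opening: 0.026
```

Run:
```python
from go import *
rel([.385,.285,.22],78)
```

```text
t 6.45 pos [0.3897 0.1291 0.2384] F [-0.4747 -0.1263 -4.482 ] M [-0.0098 -0.0616 -0.0004] open 0.026 toolx_yaw 78.01074946672873
turn [-0.1252 -0.0915  0.0108] shift [ 0.1515 -0.0369  0.0188]
```

Call:
{"method": "move_arm", "body": {"plan": [[[0, 0, 0, 0.04, -0.01, 0, 0.0], [0, 0, 0, 0.08, -0.02, 0, 0.0], [0, 0, 0, 0.115, -0.03, 0.005, 0.0], [0, 0, 0, 0.14, -0.036, 0.01, 0.0], [0, 0, 0, 0.1515, -0.037, 0.019, 0.0]]]}}

```text
time: 7.08
eef_pos: [0.3846, 0.286, 0.2194]
tcp_rot: [0.776, 0.63, -0.0, -0.001]
contact_force: [-0.2, -0.5, -3.8]
opening: 0.025
```

Run:
```python
from go import *
a=read_camera("scene");b=read_camera("top")
cv2.imwrite("pics/s6.png",a[:,:,::-1])
crop(a,270,160,410,310,5,"pics/ss6.png");crop(b,110,170,240,280,6,"pics/ts6.png")
rel([.4293,.2778,.1907],78)
```

```text
t 7.175 pos [0.384  0.285  0.2179] F [-0.0418 -0.3996 -3.9312] M [-0.3087  0.0493  0.0154] open 0.029 toolx_yaw 78.0808758441448
turn [-0.2776  0.0292  0.0808] shift [0.0023 0.0459 0.027 ]
```

View pics/ss6.png

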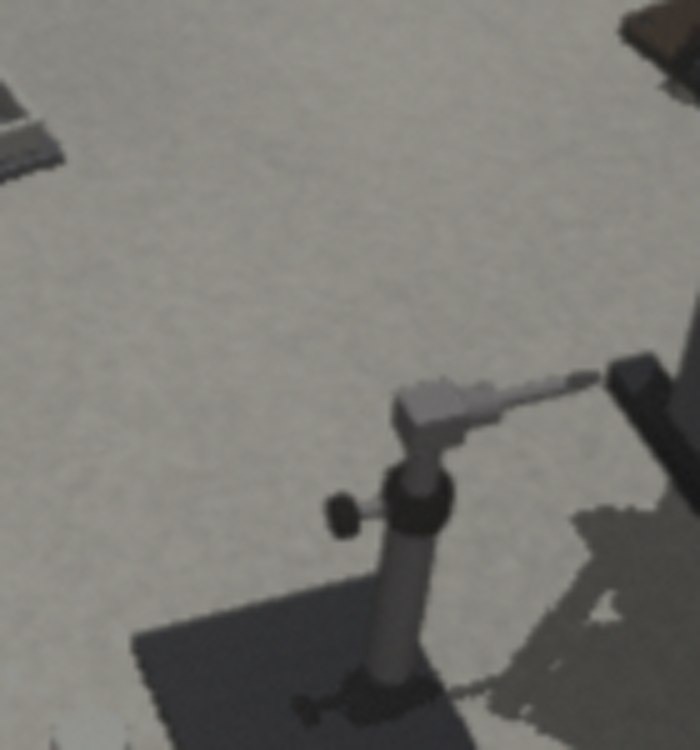

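View pics/ts6.png

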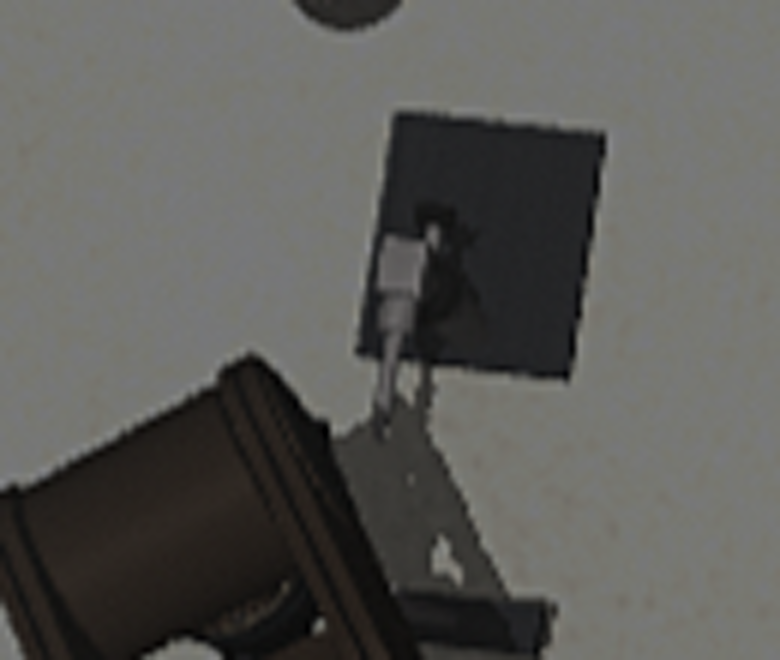

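View pics/s6.png

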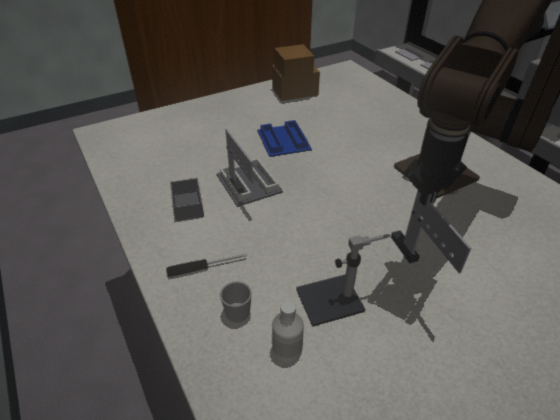

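Run:
```python
from go import *
a=read_camera("scene")
crop(a,330,130,480,300,5,"pics/ss7.png")
rel([.4293,.2778,.1907],78)
```

```text
t 7.225 pos [0.3843 0.2843 0.2185] F [ 0.4321 -0.2022 -3.6026] M [ 0.031  -0.0149  0.0137] open 0.028 toolx_yaw 78.04835235396223
turn [-0.2366  0.0623  0.0482] shift [0.003  0.0455 0.0276]
```

View pics/ss7.png

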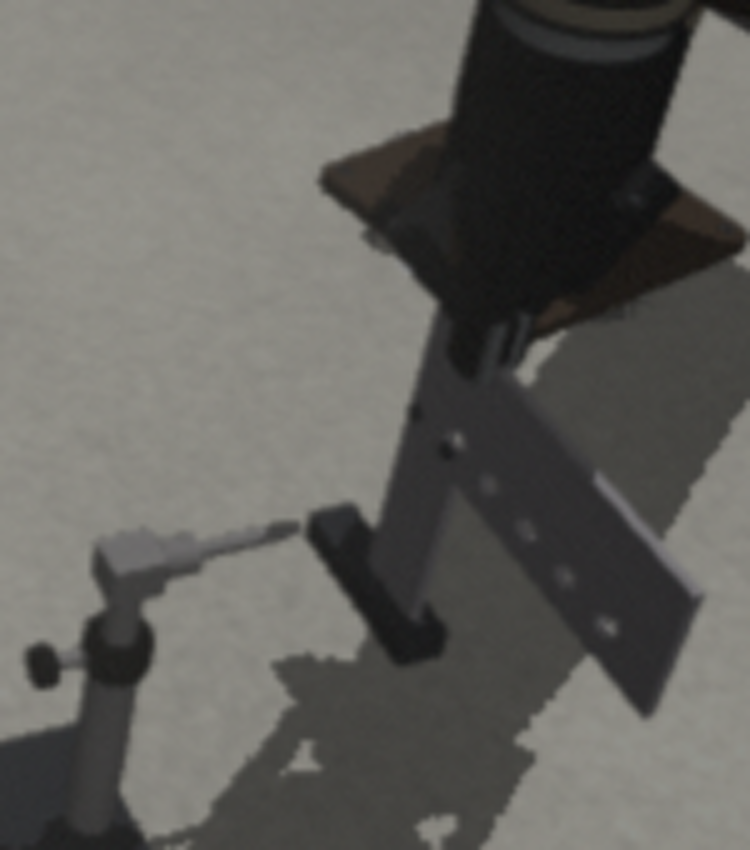

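```bash
cat > pf.py <<'E'
from go import *
from scipy.optimize import least_squares
PT={'h1':(2.5,28.1,126),'h2':(2.5,56.1,126),'h3':(2.5,84.1,126),'h4':(2.5,112.1,126),'h5':(2.5,140.1,126),'ft':(2.5,174.1,178),'fb':(2.5,174.1,108),
'ff':(12,45,18),'fr':(12,-45,18)}
def pfit(obs,x0,y0,f,free=False):
    s=get_state(); T0=s['eef_pos']; yaw=np.radians(np.degrees(np.arctan2(*R.from_quat(s['tcp_rot']).as_matrix()[[1,0],0]))-90)
    names=list(obs); P=np.array([PT[k] for k in names])/1000-[0,.0281,.126]
    uv=np.array([((u+.5)/f-.5+x0,(v+.5)/f-.5+y0) for u,v in obs.values()])
    def W(p):  # p: along y, z, tilt about x, [x, dyaw, roll]
        q=np.r_[p,0,0,0][:6]
        Rw=R.from_euler('z',yaw+q[4])*R.from_euler('x',q[2])*R.from_euler('y',q[5])
        o=T0+R.from_euler('z',yaw).apply([q[3],q[0],0])+[0,0,q[1]]
        return Rw.apply(P)+o,o
    g=lambda p:(proj("scene",W(p)[0])-uv).ravel()
    r=least_squares(g,[0,-.013,0]+([0,0,0] if free else []),x_scale=.01)
    print("dy,dz,tilt(deg)..",r.x*np.r_[1e3,1e3,57.3,[1e3,57.3,57.3] if free else []],"h1 world",W(r.x)[1]); print({n:np.round(v,2).tolist() for n,v in zip(names,g(r.x).reshape(-1,2))})
    return r.x
E
python3 - <<'E'
from pf import *
o={'h1':(453,443),'h2':(488,485),'h3':(526,531),'h4':(567,577),'h5':(608,627),'ft':(702,598),'fb':(650,717)}
pfit(o,330,130,5); pfit(o,330,130,5,True)
E
```

```text
dy,dz,tilt(deg).. [ 5.4039 -8.2148  0.05  ] h1 world [0.3854 0.2896 0.2103]
{'h1': [0.49, -0.13], 'h2': [0.62, 0.09], 'h3': [0.46, -0.1], 'h4': [0.03, 0.1], 'h5': [-0.04, -0.06], 'ft': [-0.65, -0.59], 'fb': [-0.62, 0.69]}
dy,dz,tilt(deg).. [ -3.6077 -17.8975  -1.2932  -5.8902   2.2511   0.3964] h1 world [0.3778 0.282  0.2006]
{'h1': [-0.27, -0.05], 'h2': [0.11, 0.15], 'h3': [0.2, -0.08], 'h4': [0.01, 0.06], 'h5': [0.17, -0.2], 'ft': [-0.06, 0.02], 'fb': [-0.17, 0.11]}
```

Run:
```python
from go import *
rel([.4391,.2758,.1907],78)
```

```text
t 7.225 pos [0.3843 0.2843 0.2185] F [ 0.4321 -0.2022 -3.6026] M [ 0.031  -0.0149  0.0137] open 0.028 toolx_yaw 78.04835235396223
turn [-0.2366  0.0623  0.0482] shift [0.0031 0.0555 0.0276]
```

Call:
{"method": "move_arm", "body": {"plan": [[[0, 0, 0, 0.001, 0.01, 0.008, 0.0], [0, 0, 0, 0.002, 0.025, 0.018, 0.0], [0, 0, 0, 0.003, 0.042, 0.025, 0.0], [0, 0, 0, 0.003, 0.052, 0.0275, 0.0], [0, 0, 0, 0.003, 0.0555, 0.0275, 0.0]]]}}

```text
time: 7.85
eef_pos: [0.44, 0.2752, 0.1905]
tcp_rot: [0.777, 0.629, -0.002, -0.001]
contact_force: [-0.2, 0.3, -4.3]
opening: 0.028
```

Run:
```python
from go import *
a=read_camera("scene");b=read_camera("top")
a=read_camera("scene")
crop(a,340,170,450,290,6,"pics/ss8.png");crop(b,110,170,240,280,6,"pics/ts8.png")
rel([.4391,.2758,.1907],78)
```

```text
t 8.0 pos [0.4392 0.2758 0.1911] F [-0.3034 -0.4753 -4.4231] M [ 0.0692  0.0198 -0.063 ] open 0.031 toolx_yaw 78.03629695066462
turn [-0.2359  0.0504  0.0362] shift [-0.     -0.0001  0.0004]
```

View pics/ss8.png

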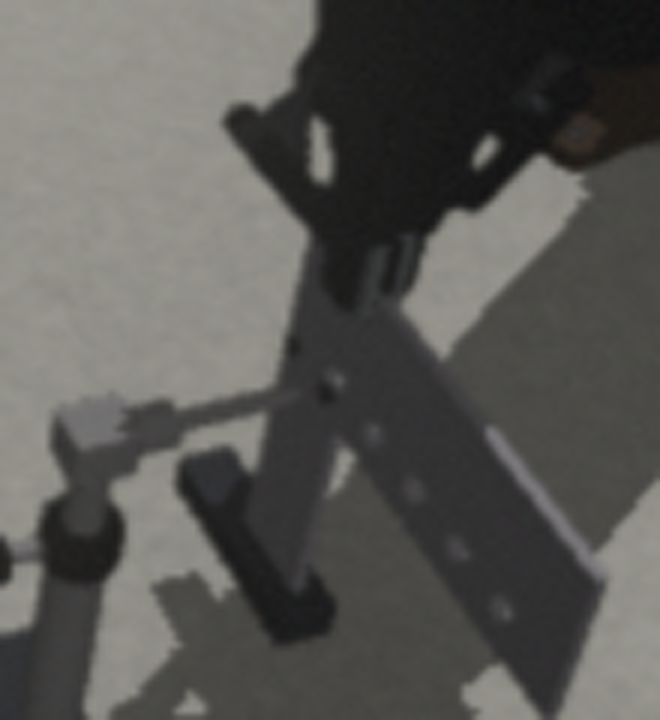

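View pics/ts8.png

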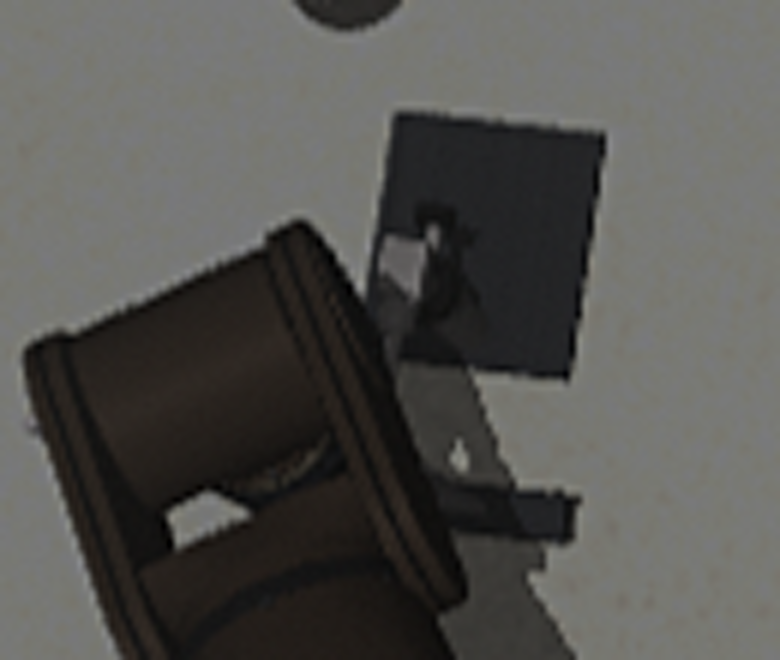

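Run:
```python
from h import *
b=read_camera("top");a=read_camera("scene")
c=np.clip(b[225:275,165:225].astype(float)*2.2,0,255).astype(np.uint8)
crop(c,0,0,60,50,13,"pics/ts9.png")
c=np.clip(a[190:290,340:450].astype(float)*1.8,0,255).astype(np.uint8)
crop(c,0,0,110,100,7,"pics/ss9.png")
```

```text
(no output)
```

View pics/ts9.png

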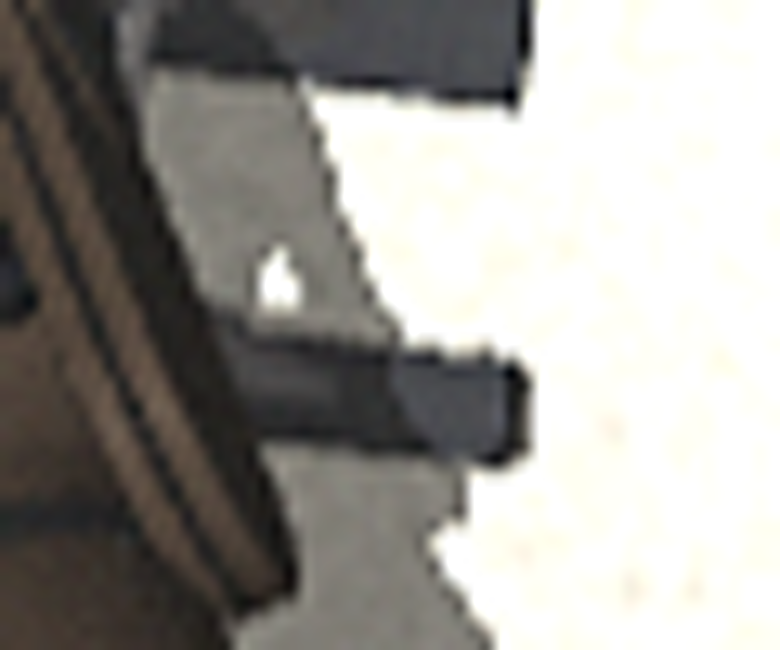

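View pics/ss9.png

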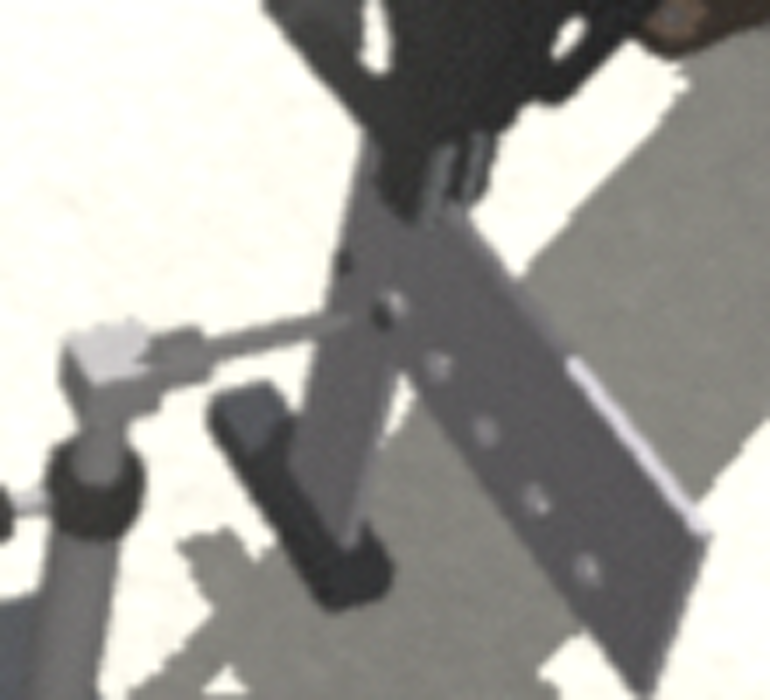

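```bash
cat > pf2.py <<'E'
from go import *
from scipy.optimize import least_squares
def pfit2(obs,prior=(.003,.003,.003,.02,.02,.02),show=True):
    "obs: (cam,P mm plate frame,(u,v) px). prior sigmas: pos of h1 rel tcp, rot; px sigma .4"
    s=get_state(); M=R.from_quat(s['tcp_rot']).as_matrix(); yaw=np.arctan2(M[1,0],M[0,0])-np.pi/2
    P=np.array([o[1] for o in obs])/1000-[0,.0281,.126]; Ry=R.from_euler('z',yaw)
    def W(q):
        Rw=Ry*R.from_rotvec(q[3:6]); o=s['eef_pos']+[0,0,-.013]+Ry.apply(q[:3]); return Rw.apply(P)+o,o
    def px(q):
        w=W(q)[0]; return np.array([proj(o[0],w[i:i+1])[0]-o[2] for i,o in enumerate(obs)])
    r=least_squares(lambda q:np.r_[px(q).ravel()/.4,q/np.array(prior)],np.zeros(6),x_scale=.01,loss='soft_l1')
    C=np.linalg.inv(r.jac.T@r.jac)**1; sd=np.sqrt(np.diag(C))
    print("off xyz mm",r.x[:3]*1e3,"rot deg",np.degrees(r.x[3:]),"sd",sd[:3]*1e3,np.degrees(sd[3:])); print("h1 world",W(r.x)[1])
    if show: 
        for o,e in zip(obs,px(r.x)): print(o[0],o[1],e)
    return W(r.x)[1]
def cc(n,x0,y0,f,L): return [(n,p,((u+.5)/f-.5+x0,(v+.5)/f-.5+y0)) for p,(u,v) in L]
E
python3 - <<'E'
from pf2 import *
S=cc("scene",340,190,7,[((2.5,28.1,126),(390,306)),((2.5,56.1,126),(439,366)),((2.5,84.1,126),(486,432)),((2.5,112.1,126),(538,501)),((2.5,140.1,126),(588,569)),
((2.5,174.1,178),(705,540)),((2.5,174.1,108),(645,697)),((12,-45,18),(212,400)),((-12,-45,18),(270,382)),((12,45,0),(330,608)),((-12,45,0),(392,583))])
T=cc("top",165,225,13,[((-12,-45,18),(498,455)),((12,-45,18),(505,360)),((-12,-45,0),(526,455)),((12,-45,0),(530,368))])
h=pfit2(S+T); pfit2(S+T,(.01,.01,.01,.03,.03,.03),False); pfit2(S,(.003,.003,.003,.02,.02,.02),False); pfit2(T,show=False)
# in stand frame
w=-.2089; d=h-[.532,.256,0]; print("stand frame",d[0]*np.cos(w)+d[1]*np.sin(w),-d[0]*np.sin(w)+d[1]*np.cos(w),h[2])
E
```

```text
off xyz mm [-0.538   1.2528  2.5337] rot deg [-0.2789  0.8283  1.1777] sd [0.8006 0.7504 1.3223] [0.4421 0.498  0.3603]
h1 world [0.4386 0.2773 0.1806]
scene (2.5, 28.1, 126) [-0.0578 -0.1181]
scene (2.5, 56.1, 126) [-0.2968  0.1763]
scene (2.5, 84.1, 126) [ 0.0393 -0.0071]
scene (2.5, 112.1, 126) [-0.0306 -0.2148]
scene (2.5, 140.1, 126) [0.5142 0.1517]
scene (2.5, 174.1, 178) [-0.092  -0.6255]
scene (2.5, 174.1, 108) [0.1193 0.5522]
scene (12, -45, 18) [-0.7744 -1.2512]
scene (-12, -45, 18) [-0.2324 -1.0876]
scene (12, 45, 0) [-0.388   1.1526]
scene (-12, 45, 0) [-0.0768  2.0194]
top (-12, -45, 18) [-0.0267  0.8345]
top (12, -45, 18) [ 0.4729 -0.0126]
top (-12, -45, 0) [-1.2783  1.5158]
top (12, -45, 0) [-0.5623  0.141 ]
off xyz mm [-0.1742  1.5511  3.1752] rot deg [-0.4648  1.0334  1.2507] sd [0.8645 0.7953 1.452 ] [0.4612 0.5215 0.3725]
h1 world [0.4391 0.2775 0.1813]
off xyz mm [-2.7524 -0.9404 -0.414 ] rot deg [-0.2907  0.9309  1.0446] sd [1.5354 1.7859 2.2306] [0.5256 0.5035 0.3993]
h1 world [0.436  0.2756 0.1777]
off xyz mm [ 0.4509  0.8417 -0.0024] rot deg [-0.2356 -0.2149  0.2169] sd [2.1299 1.9114 2.9722] [0.9776 0.9757 1.0725]
h1 world [0.4395 0.2767 0.1781]
stand frame -0.09574782059569603 0.0014451325489979808 0.180616813901806
```

Call:
{"method": "move_arm", "body": {"plan": [[[0, 0, 0, -0.0007, 0.002, 0.001, 0.0], [0, 0, 0, -0.0007, 0.004, 0.001, 0.0], [0, 0, 0, -0.0007, 0.006, 0.001, 0.0], [0, 0, 0, -0.0007, 0.008, 0.001, 0.0], [0, 0, 0, -0.0007, 0.009, 0.001, 0.0]]]}}

```text
time: 8.72
eef_pos: [0.4477, 0.2733, 0.1901]
tcp_rot: [0.777, 0.63, -0.002, -0.001]
contact_force: [0.7, 0.6, -4.1]
opening: 0.033
```

Call:
{"method": "move_arm", "body": {"plan": [[[0, 0, 0, 0, 0.0005, 0, 0.0], [0, 0, 0, 0, 0.001, 0, 0.0], [0, 0, 0, 0, 0.0015, 0, 0.0], [0, 0, 0, 0, 0.002, 0, 0.0], [0, 0, 0, 0, 0.002, 0, 0.0]]]}}

```text
time: 9.35
eef_pos: [0.4497, 0.2729, 0.1901]
tcp_rot: [0.777, 0.63, -0.002, -0.001]
contact_force: [0.7, -0.4, -4.6]
opening: 0.032
```

Call:
{"method": "move_arm", "body": {"plan": [[[0, 0, 0, 0, 0.0005, 0, 0.0], [0, 0, 0, 0, 0.001, 0, 0.0], [0, 0, 0, 0, 0.0015, 0, 0.0], [0, 0, 0, 0, 0.002, 0, 0.0], [0, 0, 0, 0, 0.002, 0, 0.0]]]}}

```text
time: 9.98
eef_pos: [0.4517, 0.2725, 0.19]
tcp_rot: [0.777, 0.63, -0.002, -0.001]
contact_force: [-0.4, 0.4, -4.5]
opening: 0.029
```

```bash
cat > sf.py <<'E'
from go import *
def sf():
    s=get_state(); w=-.2089; Rz=R.from_euler('z',-w)
    d=s['eef_pos']-[.532,.256,0]
    print("t",round(s['time'],2),"tcp in stand mm",Rz.apply(d)*1e3,"F stand",Rz.apply(s['contact_force']),"M stand",Rz.apply(s['wrist_torque']),"op",round(s['opening'],3))
E
python3 - <<'E'
from sf import *
a=read_camera("scene"); c=np.clip(a[190:290,340:450].astype(float)*1.8,0,255).astype(np.uint8)
crop(c,0,0,110,100,7,"pics/ss10.png"); sf()
E
```

```text
t 10.03 tcp in stand mm [-81.9995  -0.541  190.0456] F stand [ 0.481  -0.9914 -4.6069] M stand [ 0.0251 -0.0055 -0.0199] op 0.032
```

View pics/ss10.png

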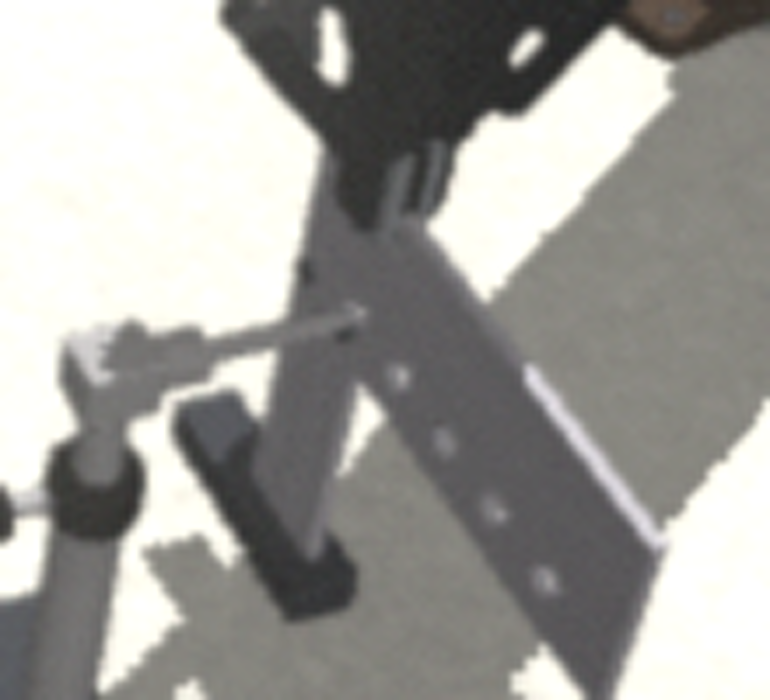

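The pin tip at about (352,315) lines up with hole h1, which the hole row puts at (352,316). There is no contact force yet, so I'll creep on.

Call:
{"method": "move_arm", "body": {"plan": [[[0, 0, 0, 0, 0.0005, 0, 0.0], [0, 0, 0, 0, 0.001, 0, 0.0], [0, 0, 0, 0, 0.0015, 0, 0.0], [0, 0, 0, 0, 0.002, 0, 0.0], [0, 0, 0, 0, 0.0025, 0, 0.0]]]}}

```text
time: 10.65
eef_pos: [0.4542, 0.272, 0.1901]
tcp_rot: [0.777, 0.63, -0.002, -0.001]
contact_force: [0.4, -0.1, -4.6]
opening: 0.032
```

```bash
python3 -c "
from sf import *
sf()"
```

```text
t 10.65 tcp in stand mm [-79.4262  -0.5217 190.0666] F stand [ 0.4102 -0.0271 -4.5506] M stand [ 0.002   0.0036 -0.0248] op 0.032
```

Call:
{"method": "move_arm", "body": {"plan": [[[0, 0, 0, 0, 0.0005, 0, 0.0], [0, 0, 0, 0, 0.001, 0, 0.0], [0, 0, 0, 0, 0.0015, 0, 0.0], [0, 0, 0, 0, 0.002, 0, 0.0], [0, 0, 0, 0, 0.0025, 0, 0.0]]]}}

```text
time: 11.28
eef_pos: [0.4566, 0.2715, 0.19]
tcp_rot: [0.777, 0.63, -0.002, -0.001]
contact_force: [0.1, -0.3, -4.6]
opening: 0.026
```

```bash
python3 -c "
from sf import *
sf()"
```

```text
t 11.28 tcp in stand mm [-76.9317  -0.5103 190.0384] F stand [ 0.1419 -0.2751 -4.5902] M stand [ 0.0308  0.0488 -0.03  ] op 0.026
```

Call:
{"method": "move_arm", "body": {"plan": [[[0, 0, 0, 0, 0.0005, 0, 0.0], [0, 0, 0, 0, 0.001, 0, 0.0], [0, 0, 0, 0, 0.0015, 0, 0.0], [0, 0, 0, 0, 0.002, 0, 0.0], [0, 0, 0, 0, 0.0025, 0, 0.0]]]}}

```text
time: 11.9
eef_pos: [0.4591, 0.2709, 0.19]
tcp_rot: [0.777, 0.63, -0.002, -0.001]
contact_force: [-0.1, 0.6, -4.6]
opening: 0.03
```

```bash
python3 -c "
from sf import *
sf()"
```

```text
t 11.9 tcp in stand mm [-74.4081  -0.5158 190.0144] F stand [-0.2427  0.589  -4.6176] M stand [ 0.0902 -0.0379  0.0025] op 0.03
```

Call:
{"method": "move_arm", "body": {"plan": [[[0, 0, 0, 0, 0.0005, 0, 0.0], [0, 0, 0, 0, 0.001, 0, 0.0], [0, 0, 0, 0, 0.0015, 0, 0.0], [0, 0, 0, 0, 0.002, 0, 0.0], [0, 0, 0, 0, 0.0025, 0, 0.0]]]}}

```text
time: 12.52
eef_pos: [0.4616, 0.2704, 0.19]
tcp_rot: [0.777, 0.63, -0.002, -0.001]
contact_force: [-0.2, 0.3, -4.9]
opening: 0.026
```

Run:
```python
from sf import *
a=read_camera("scene"); c=np.clip(a[190:290,340:450].astype(float)*1.8,0,255).astype(np.uint8)
crop(c,0,0,110,100,7,"pics/ss11.png"); sf()
```

```text
t 12.57 tcp in stand mm [-71.8042  -0.5152 190.0174] F stand [ 0.9229 -0.1928 -4.4782] M stand [ 0.0074 -0.0313  0.0368] op 0.028
```

View pics/ss11.png

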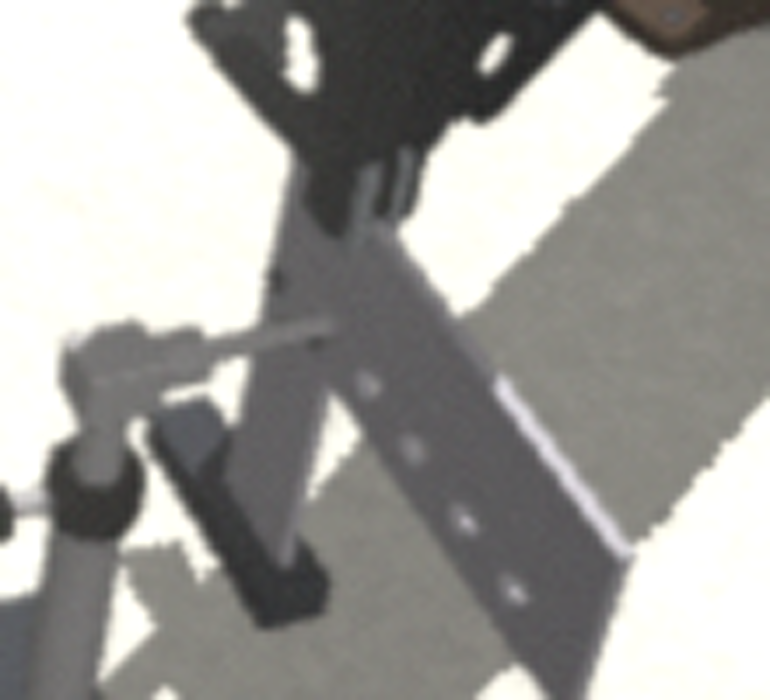

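Call:
{"method": "move_arm", "body": {"plan": [[[0, 0, 0, 0, 0.001, 0, 0.0], [0, 0, 0, 0, 0.002, 0, 0.0], [0, 0, 0, 0, 0.003, 0, 0.0], [0, 0, 0, 0, 0.004, 0, 0.0], [0, 0, 0, 0, 0.005, 0, 0.0]]]}}

```text
time: 13.2
eef_pos: [0.4666, 0.2693, 0.19]
tcp_rot: [0.777, 0.63, -0.002, -0.001]
contact_force: [-0.5, -0.6, -4.4]
opening: 0.035
```

```bash
python3 -c "
from sf import *
sf()"
```

```text
t 13.2 tcp in stand mm [-66.7174  -0.5295 190.0029] F stand [-0.4216 -0.6631 -4.4002] M stand [-0.0251  0.006  -0.0263] op 0.035
```

Call:
{"method": "move_arm", "body": {"plan": [[[0, 0, 0, 0, 0.001, 0, 0.0], [0, 0, 0, 0, 0.002, 0, 0.0], [0, 0, 0, 0, 0.003, 0, 0.0], [0, 0, 0, 0, 0.004, 0, 0.0], [0, 0, 0, 0, 0.005, 0, 0.0]]]}}

```text
time: 13.82
eef_pos: [0.4716, 0.2683, 0.19]
tcp_rot: [0.777, 0.63, -0.002, -0.001]
contact_force: [-0.0, 0.0, -3.8]
opening: 0.03
```

```bash
python3 -c "
from sf import *
sf()"
```

```text
t 13.82 tcp in stand mm [-61.6432  -0.494  189.9874] F stand [-0.0223  0.0213 -3.8238] M stand [-0.016   0.0385  0.0284] op 0.03
```

Call:
{"method": "move_arm", "body": {"plan": [[[0, 0, 0, 0, 0.0015, 0, 0.0], [0, 0, 0, 0, 0.003, 0, 0.0], [0, 0, 0, 0, 0.0045, 0, 0.0], [0, 0, 0, 0, 0.006, 0, 0.0], [0, 0, 0, 0, 0.007, 0, 0.0]]]}}

```text
time: 14.45
eef_pos: [0.4785, 0.2668, 0.1899]
tcp_rot: [0.777, 0.63, -0.002, -0.001]
contact_force: [0.3, -0.0, -5.0]
opening: 0.029
```

```bash
python3 -c "
from sf import *
sf()"
```

```text
t 14.45 tcp in stand mm [-54.5322  -0.5404 189.9287] F stand [ 0.303   0.0626 -4.9846] M stand [0.0005 0.0491 0.0164] op 0.029
```

Call:
{"method": "move_arm", "body": {"plan": [[[0, 0, 0, 0, 0.0015, 0, 0.0], [0, 0, 0, 0, 0.003, 0, 0.0], [0, 0, 0, 0, 0.0045, 0, 0.0], [0, 0, 0, 0, 0.006, 0, 0.0], [0, 0, 0, 0, 0.007, 0, 0.0]]]}}

```text
time: 15.08
eef_pos: [0.4855, 0.2653, 0.1899]
tcp_rot: [0.777, 0.63, -0.002, -0.001]
contact_force: [0.8, 0.1, -4.0]
opening: 0.033
```

```bash
python3 -c "
from sf import *
sf()"
```

```text
t 15.07 tcp in stand mm [-47.4263  -0.498  189.8997] F stand [ 0.7614  0.2218 -4.0478] M stand [-0.0015 -0.028   0.0223] op 0.033
```

Call:
{"method": "move_arm", "body": {"plan": [[[0, 0, 0, 0, 0.001, 0, 0.0], [0, 0, 0, 0, 0.002, 0, 0.0], [0, 0, 0, 0, 0.003, 0, 0.0], [0, 0, 0, 0, 0.004, 0, 0.0], [0, 0, 0, 0, 0.005, 0, 0.0]]]}}

```text
time: 15.7
eef_pos: [0.4904, 0.2643, 0.1899]
tcp_rot: [0.777, 0.63, -0.002, -0.001]
contact_force: [0.0, -1.5, -4.6]
opening: 0.026
```

Run:
```python
from sf import *
a=read_camera("scene"); c=np.clip(a[190:300,300:420].astype(float)*1.8,0,255).astype(np.uint8)
crop(c,0,0,120,110,6,"pics/ss12.png"); sf()
```

```text
t 15.75 tcp in stand mm [-42.233   -0.5166 189.8994] F stand [ 0.0245  0.2398 -4.4334] M stand [-0.0213  0.0155  0.0144] op 0.029
```

View pics/ss12.png

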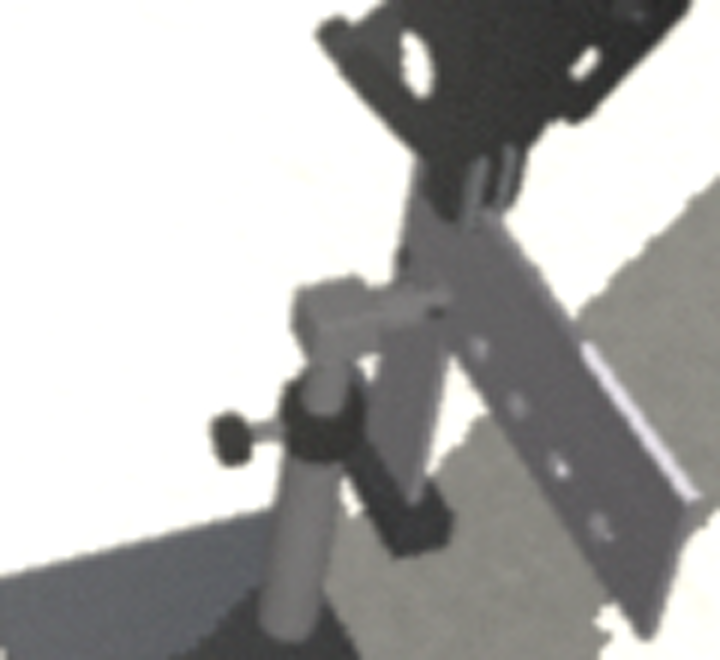

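Call:
{"method": "move_arm", "body": {"plan": [[[0, 0, 0, 0, 0.0015, 0, 0.0], [0, 0, 0, 0, 0.003, 0, 0.0], [0, 0, 0, 0, 0.004, 0, 0.0], [0, 0, 0, 0, 0.005, 0, 0.0], [0, 0, 0, 0, 0.0055, 0, 0.0]]]}}

```text
time: 16.38
eef_pos: [0.496, 0.2631, 0.1898]
tcp_rot: [0.777, 0.63, -0.002, -0.001]
contact_force: [0.0, -0.7, -4.4]
opening: 0.031
```

```bash
python3 -c "
from sf import *
sf()"
```

```text
t 16.38 tcp in stand mm [-36.683   -0.5518 189.8382] F stand [ 0.1691 -0.7052 -4.3961] M stand [-0.0133  0.0312 -0.0255] op 0.031
```

Call:
{"method": "move_arm", "body": {"plan": [[[0, 0, 0, 0, 0.0004, 0, 0.0], [0, 0, 0, 0, 0.0008, 0, 0.0], [0, 0, 0, 0, 0.0012, 0, 0.0], [0, 0, 0, 0, 0.0015, 0, 0.0], [0, 0, 0, 0, 0.0015, 0, 0.0]]]}}

```text
time: 17.0
eef_pos: [0.4975, 0.2628, 0.1899]
tcp_rot: [0.777, 0.63, -0.001, -0.001]
contact_force: [0.0, 0.6, -3.9]
opening: 0.031
```

```bash
python3 -c "
from sf import *
sf()"
```

```text
t 17.0 tcp in stand mm [-35.1566  -0.547  189.8774] F stand [-0.0734  0.5706 -3.9049] M stand [-0.0396  0.0286 -0.0294] op 0.031
```

Call:
{"method": "move_arm", "body": {"plan": [[[0, 0, 0, 0, 0.0003, 0, 0.0], [0, 0, 0, 0, 0.0006, 0, 0.0], [0, 0, 0, 0, 0.0009, 0, 0.0], [0, 0, 0, 0, 0.0012, 0, 0.0], [0, 0, 0, 0, 0.0015, 0, 0.0]]]}}

```text
time: 17.62
eef_pos: [0.499, 0.2625, 0.1898]
tcp_rot: [0.777, 0.63, -0.001, -0.001]
contact_force: [-0.2, -0.3, -4.4]
opening: 0.029
```

```bash
python3 -c "
from sf import *
sf()"
```

```text
t 17.62 tcp in stand mm [-33.6479  -0.5395 189.8407] F stand [-0.105  -0.3658 -4.3551] M stand [-0.0132 -0.0356 -0.0032] op 0.029
```

Call:
{"method": "move_arm", "body": {"plan": [[[0, 0, 0, 0, 0.0002, 0, 0.0], [0, 0, 0, 0, 0.0004, 0, 0.0], [0, 0, 0, 0, 0.0006, 0, 0.0], [0, 0, 0, 0, 0.0008, 0, 0.0], [0, 0, 0, 0, 0.001, 0, 0.0]]]}}

```text
time: 18.25
eef_pos: [0.5, 0.2622, 0.1898]
tcp_rot: [0.777, 0.63, -0.001, -0.001]
contact_force: [0.5, 0.7, -3.6]
opening: 0.027
```

```bash
python3 -c "
from sf import *
sf()"
```

```text
t 18.25 tcp in stand mm [-32.6216  -0.5489 189.8396] F stand [ 0.3871  0.7554 -3.5667] M stand [ 0.036   0.0441 -0.0145] op 0.027
```

Call:
{"method": "move_arm", "body": {"plan": [[[0, 0, 0, 0, 0.0002, 0, 0.0], [0, 0, 0, 0, 0.0004, 0, 0.0], [0, 0, 0, 0, 0.0006, 0, 0.0], [0, 0, 0, 0, 0.0008, 0, 0.0], [0, 0, 0, 0, 0.001, 0, 0.0]]]}}

```text
time: 18.88
eef_pos: [0.501, 0.262, 0.1898]
tcp_rot: [0.777, 0.63, -0.001, -0.001]
contact_force: [0.2, 0.1, -5.3]
opening: 0.028
```

Run:
```python
from sf import *
sf();a=read_camera("scene"); c=np.clip(a[190:300,300:420].astype(float)*1.8,0,255).astype(np.uint8)
crop(c,0,0,120,110,6,"pics/ss13.png"); sf()
```

```text
t 18.88 tcp in stand mm [-31.6155  -0.5195 189.8481] F stand [ 0.1439  0.1328 -5.2555] M stand [ 0.0055 -0.0153 -0.0233] op 0.028
t 18.93 tcp in stand mm [-31.5796  -0.5306 189.8703] F stand [ 0.2574 -0.3855 -4.6348] M stand [ 0.0472 -0.0478  0.0059] op 0.029
```

View pics/ss13.png

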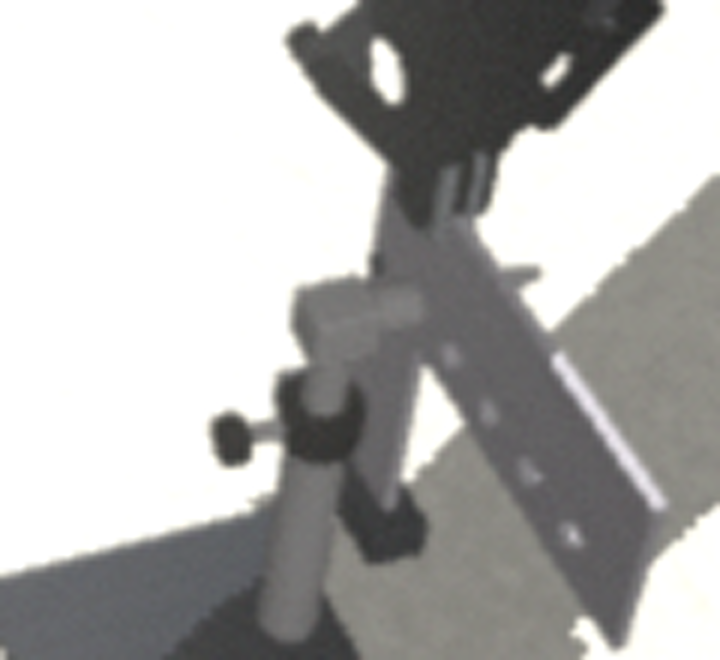

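The pin tip now shows behind the plate at (535,272), so it is through h1, and the plate is about at the collar. Next I'll lower in fine steps until the pin bears the weight.

Call:
{"method": "move_arm", "body": {"plan": [[[0, 0, 0, 0, 0, 0.0003, 0.0], [0, 0, 0, 0, 0, 0.0005, 0.0], [0, 0, 0, 0, 0, 0.0008, 0.0], [0, 0, 0, 0, 0, 0.001, 0.0], [0, 0, 0, 0, 0, 0.001, 0.0]]]}}

```text
time: 19.55
eef_pos: [0.501, 0.262, 0.1888]
tcp_rot: [0.777, 0.63, -0.002, -0.001]
contact_force: [0.2, 0.3, -5.8]
opening: 0.031
```

```bash
python3 -c "
from sf import *
sf()"
```

```text
t 19.55 tcp in stand mm [-31.6233  -0.5388 188.8086] F stand [ 0.1415  0.3486 -5.7804] M stand [-0.039   0.0011 -0.0487] op 0.031
```

Call:
{"method": "move_arm", "body": {"plan": [[[0, 0, 0, 0, 0, 0.0002, 0.0], [0, 0, 0, 0, 0, 0.0004, 0.0], [0, 0, 0, 0, 0, 0.0006, 0.0], [0, 0, 0, 0, 0, 0.0008, 0.0], [0, 0, 0, 0, 0, 0.0008, 0.0]]]}}

```text
time: 20.18
eef_pos: [0.5011, 0.2621, 0.1884]
tcp_rot: [0.777, 0.63, -0.001, -0.001]
contact_force: [0.3, -0.6, -1.3]
opening: 0.027
```

```bash
python3 -c "
from sf import *
sf()"
```

```text
t 20.18 tcp in stand mm [-31.5322  -0.4435 188.4092] F stand [ 0.404  -0.5748 -1.3028] M stand [-0.0557  0.1029 -0.0286] op 0.027
```

Call:
{"method": "move_arm", "body": {"plan": [[[0, 0, 0, 0, 0.0003, 0, 0.0], [0, 0, 0, 0, 0.0005, 0, 0.0], [0, 0, 0, 0, 0.0008, 0, 0.0], [0, 0, 0, 0, 0.001, 0, 0.0], [0, 0, 0, 0, 0.001, 0, 0.0]]]}}

```text
time: 20.8
eef_pos: [0.502, 0.262, 0.1884]
tcp_rot: [0.777, 0.63, -0.001, -0.001]
contact_force: [-1.1, 1.0, -3.4]
opening: 0.03
```

```bash
python3 -c "
from sf import *
sf()"
```

```text
t 20.8 tcp in stand mm [-30.5484  -0.3733 188.4012] F stand [-1.2695  0.7664 -3.45  ] M stand [0.1411 0.2139 0.0421] op 0.03
```

Call:
{"method": "move_arm", "body": {"plan": [[[0, 0, 0, 0, 0.0003, 0, 0.0], [0, 0, 0, 0, 0.0005, 0, 0.0], [0, 0, 0, 0, 0.0008, 0, 0.0], [0, 0, 0, 0, 0.001, 0, 0.0], [0, 0, 0, 0, 0.001, 0, 0.0]]]}}

```text
time: 21.42
eef_pos: [0.5025, 0.2619, 0.1884]
tcp_rot: [0.777, 0.63, -0.002, -0.002]
contact_force: [-4.0, 1.6, -0.9]
opening: 0.031
```

```bash
python3 -c "
from sf import *
sf()"
```

```text
t 21.43 tcp in stand mm [-30.0556  -0.3201 188.4015] F stand [-4.2476  0.7205 -0.8762] M stand [0.0662 0.8365 0.0546] op 0.031
```

Call:
{"method": "move_arm", "body": {"plan": [[[0, 0, 0, 0, -0.0005, 0.0002, 0.0], [0, 0, 0, 0, -0.0005, 0.0002, 0.007], [0, 0, 0, 0, -0.0005, 0.0002, 0.009], [0, 0, 0, 0, -0.0005, 0.0002, 0.012], [0, 0, 0, 0, -0.0005, 0.0002, 0.012]]], "force": 20}}

```text
time: 22.05
eef_pos: [0.5025, 0.262, 0.1886]
tcp_rot: [0.777, 0.63, -0.001, -0.001]
contact_force: [0.0, -0.5, -0.8]
opening: 0.14
```

Run:
```python
from sf import *
sf();a=read_camera("scene"); c=np.clip(a[190:300,300:420].astype(float)*1.8,0,255).astype(np.uint8)
crop(c,0,0,120,110,6,"pics/ss14.png"); sf()
```

```text
t 22.05 tcp in stand mm [-30.1333  -0.2856 188.5547] F stand [ 0.1366 -0.4757 -0.7833] M stand [ 0.0871 -0.0203 -0.0207] op 0.14
t 22.1 tcp in stand mm [-30.2647  -0.3168 188.4275] F stand [ 0.0199 -1.4222 -0.5359] M stand [ 0.0846 -0.015   0.0122] op 0.14
```

View pics/ss14.png

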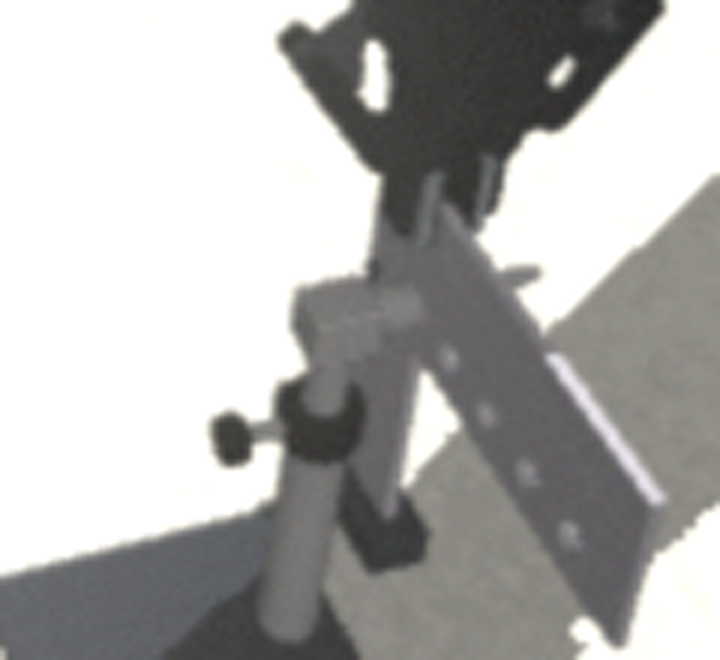

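The plate is released and hangs level on the pin. Retreating straight up.

Call:
{"method": "move_arm", "body": {"plan": [[[0, 0, 0, 0, 0, -0.003, 0.012], [0, 0, 0, 0, 0, -0.01, 0.014], [0, 0, 0, 0, 0, -0.022, 0.014], [0, 0, 0, 0, 0, -0.036, 0.014], [0, 0, 0, 0, 0, -0.05, 0.014]]]}}

```text
time: 22.72
eef_pos: [0.5028, 0.262, 0.24]
tcp_rot: [0.777, 0.63, -0.001, -0.001]
contact_force: [-0.4, 0.1, 0.1]
opening: 0.163
```

Call:
{"method": "move_arm", "body": {"plan": [[[0, 0, 0, 0, -0.005, -0.03, 0.014], [0, 0, 0, 0, -0.03, -0.06, 0.014], [0, 0, 0, -0.03, -0.05, -0.09, 0.014], [0, 0, 0, -0.08, -0.06, -0.1, 0.014], [0, 0, 0, -0.13, -0.06, -0.1, 0.014]]]}}

```text
time: 23.35
eef_pos: [0.417, 0.1465, 0.3429]
tcp_rot: [0.776, 0.63, 0.001, 0.0]
contact_force: [-0.5, -0.7, -0.4]
opening: 0.165
```

Call:
{"method": "move_arm", "body": {"plan": [[[0, 0, 0, -0.05, 0, 0, 0.014], [0, 0, 0, -0.1, 0, 0, 0.014], [0, 0, 0, -0.15, 0, 0, 0.014], [0, 0, 0, -0.2, 0, 0, 0.014], [0, 0, 0, -0.2, 0, 0, 0.014]]]}}

```text
time: 23.98
eef_pos: [0.3754, -0.0518, 0.3435]
tcp_rot: [0.778, 0.628, 0.001, 0.001]
contact_force: [0.2, 0.2, 1.0]
opening: 0.165
```

Run:
```python
from sf import *
a=read_camera("scene");b=read_camera("top");cv2.imwrite("pics/s15.png",a[:,:,::-1]); c=np.clip(a[190:300,300:420].astype(float)*1.8,0,255).astype(np.uint8)
crop(c,0,0,120,110,6,"pics/ss15.png"); c=np.clip(b[180:280,120:240].astype(float)*1.8,0,255).astype(np.uint8);crop(c,0,0,120,100,6,"pics/ts15.png"); sf()
```

```text
t 24.07 tcp in stand mm [ -89.296  -331.0833  343.3936] F stand [-0.1065  0.0264 -0.6002] M stand [ 0.0203 -0.0061  0.0059] op 0.166
```

View pics/ss15.png

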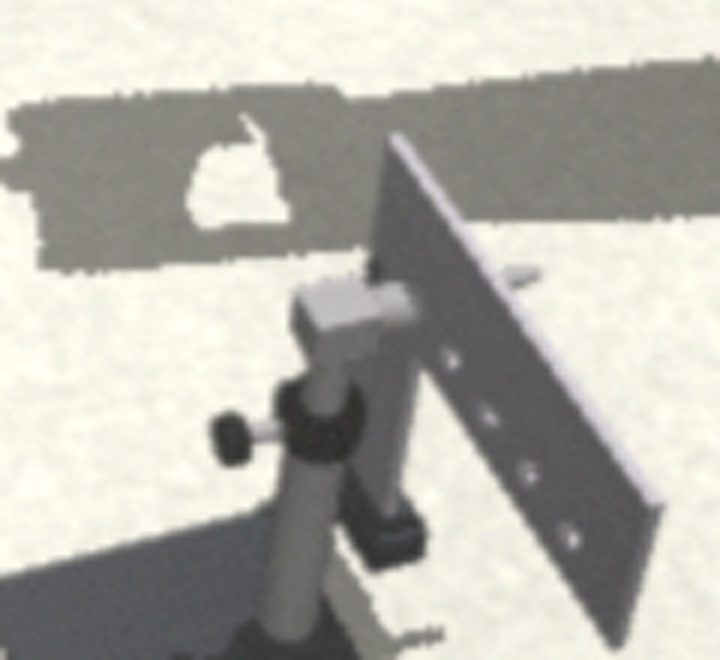

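View pics/ts15.png

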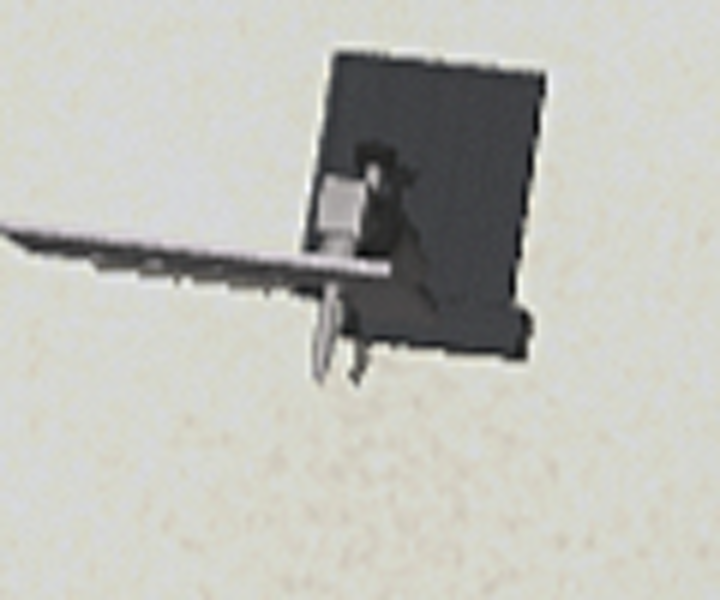

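View pics/s15.png

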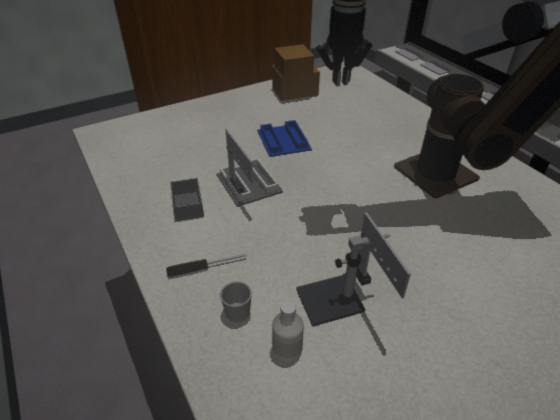

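The scene crop shows the plate against the collar with the pin tip protruding at (530,272). The far plate and the bystanders look unmoved. Next I'll wait a little and check that it hangs still.

Call:
{"method": "move_arm", "body": {"plan": [[[0, 0, 0, 0, 0, 0, 0.014], [0, 0, 0, 0, 0, 0, 0.014], [0, 0, 0, 0, 0, 0, 0.014], [0, 0, 0, 0, 0, 0, 0.014], [0, 0, 0, 0, 0, 0, 0.014]]]}}

```text
time: 24.7
eef_pos: [0.376, -0.0492, 0.3433]
tcp_rot: [0.777, 0.63, 0.002, 0.0]
contact_force: [0.2, -0.0, -0.0]
opening: 0.161
```

Run:
```python
from sf import *
from scipy.optimize import least_squares
a0=cv2.imread("pics/s15.png")[:,:,::-1].astype(int); a=read_camera("scene").astype(int)
d=np.abs(a-a0).max(2)[190:300,300:420]; print("maxdiff near stand",d.max(),(d>25).sum())
i=cv2.imread("pics/scene0.png")[:,:,::-1].astype(int); d=np.abs(a-i).max(2); print("bystanders/far plate diff",(d[120:210,160:250]>40).sum(),(d[245:360,160:305]>40).sum())
# level: fit plate pose
from pf2 import cc
L=cc("scene",300,190,6,[((2.5,56.1,126),(449,357)),((2.5,84.1,126),(488,415)),((2.5,112.1,126),(529,472)),((2.5,140.1,126),(570,536)),((0,174.1,178),(660,507)),((0,174.1,108),(618,648)),((0,-5.9,178),(394,135))])
L+=cc("top",120,180,6,[((0,-5.9,178),(390,269)),((0,174.1,178),(2,234)),((-12,-45,9),(522,357)),((12,-45,18),(524,310))])
P=np.array([o[1] for o in L])/1000-[0,.0281,.126]
def W(q,P): return (R.from_euler('z',-.2089)*R.from_rotvec(q[3:])).apply(P)+q[:3]
f=lambda q:np.concatenate([proj(o[0],W(q,P[k:k+1]))[0]-o[2] for k,o in enumerate(L)])
r=least_squares(f,[.5,.26,.176,0,0,0],x_scale=.01,loss='soft_l1'); d=R.from_euler('z',.2089).apply(r.x[:3]-[.532,.256,0])
print("h1 stand mm",d*1e3,"rot deg",np.degrees(r.x[3:])); print(r.fun.reshape(-1,2) if r.fun.size==2*len(L) else '')
```

```text
maxdiff near stand 46 84
bystanders/far plate diff 15 0
h1 stand mm [-32.9673  -0.7169 175.7591] rot deg [ 0.536  -0.0316  0.7122]
[[-0.1698  0.3192]
 [-0.2183  0.0593]
 [-0.31    0.3893]
 [-0.0914  0.005 ]
 [ 0.3679 -0.4445]
 [ 0.3484  0.0692]
 [-0.3046 -0.2605]
 [ 0.1403  0.702 ]
 [-1.938  -0.4965]
 [ 0.2391  0.4549]
 [ 0.5818 -0.1222]]
```

The fit puts h1 at stand (-33.0, -0.7, 175.8) mm, 0.5° off level, which is within limits. Some pixels near the stand changed, so I'll check for leftover swing.

Run:
```python
from h import *
F=[read_camera("scene").astype(int) for _ in range(8)]
for k in range(1,8):
    d=np.abs(F[k]-F[0]).max(2)[190:300,300:420]; ys,xs=np.where(d>25); print((d>25).sum(), (xs.mean()+300,ys.mean()+190) if len(xs) else '')
d=np.abs(F[7]-cv2.imread("pics/s15.png")[:,:,::-1].astype(int)).max(2)[190:300,300:420]; ys,xs=np.where(d>25); print(len(xs),sorted(zip(xs+300,ys+190))[::8])
```

```text
2 (np.float64(363.0), np.float64(293.5))
2 (np.float64(363.0), np.float64(293.5))
2 (np.float64(351.0), np.float64(231.0))
4 (np.float64(339.75), np.float64(222.5))
3 (np.float64(337.6666666666667), np.float64(222.66666666666666))
2 (np.float64(351.0), np.float64(231.0))
2 (np.float64(351.0), np.float64(231.0))
75 [(np.int64(300), np.int64(216)), (np.int64(305), np.int64(224)), (np.int64(313), np.int64(235)), (np.int64(323), np.int64(235)), (np.int64(329), np.int64(234)), (np.int64(339), np.int64(214)), (np.int64(341), np.int64(204)), (np.int64(357), np.int64(206)), (np.int64(365), np.int64(205)), (np.int64(407), np.int64(200))]
```

The changed pixels were the edge of the arm's shadow. The plate is still, so I'm handing in.

```bash
python3 -c "
from plant import *
print(ticket.sign_off())"
```

```text
the job is handed in; nothing more can be done
None
```

I hung the near-slot plate, guide_long (its long foot shows on both sides of the leg), on the stand's pin by its balancing hole h1. It is slid back against the collar with the arm uppermost, let go and handed in at about 25 s.

**Pin height:** by eye it was 178 mm; by touch, when the pin took the weight, it came out nearer 177 mm. The stand felt about 4 N at most in the force readings.

**Last checks:**
- **Position:** a fit to both cameras puts h1 at stand x -33.0 mm, y -0.7 mm and z 175.8 mm.
- **Level and square:** the plate is 0.5° off level and 0.7° off square.
- **Still:** frames over the last 0.4 s showed no swing.
- **Surroundings:** the far plate and the bystanders look unmoved, apart from 15 changed pixels around the far plate and bin that I did not look into.

**What disagreed:**
- The fingertips appeared about 20 mm higher in the pictures than the reported TCP. I gripped 10 mm deeper to allow for it, and the grip held.
- The collar was reached about 2 mm later than the camera estimate said.

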